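Park the loaded fittings tray in the free bay of the plywood rack

TASK

Take the loaded plywood tray that stands out on the bench by its grab tab and slide it along the bench, without lifting it, round the end of the wooden fence and past the steel bench dog without touching either, then push it nose first into the empty bay of the plywood rack until it is fully home against the back stop, and let go. The jar and the can must still be standing in the tray; do not bump the rack with the arm or gripper, and leave the tray already in the rack and the other things on the bench where they are.

Things in the scene. Friction and masses are not known exactly. Their poses are not given: they have to be found in the camera images.
- tray: Loose open plywood tray, 0.4 kg, loaded with the jar and can; starts right (-y) of the fence, yawed up to 0.45 rad. Box part 110 mm long (x) by 110 wide (y), walls 25 high and 6 thick, floor 6 thick. Origin: centre of underside, on the bench; z up. +x end is the nose that enters the rack; the -x end carries the grab tab, with a 40 mm wide backing plate on that wall up to z = 45.
- tray_handle (a point): Grasp point on the tray's grab tab, at (-76, 0, 46) mm in the tray's frame, same axes. The tab is an upright wooden fin 14 mm thick across y, from x = -55 to -91 mm and z = 26 to 58 mm, y = 0, rigid on the tray, free on both sides: pinch it across y with the tool at any tilt about y.
- jar: Closed glass jar, 44 mm across, 62 mm high, loose, standing on the tray's floor. It topples if the tray is swung or jerked fast. Origin: centre of its underside.
- can: Plain metal can, 40 mm across, 60 mm high, loose, standing on the tray's floor. Origin: centre of its underside.
- rack: Fixed plywood rack, 270 mm wide (y), 166 high, two equal bays open towards its -x, the bench their floor. Origin: centre of underside; x points into the bays. Mouth at x = -55 mm (roof edge -57, roof 150 to 166 mm up). Bays 116 wide between 12 mm walls. A home tray's tab stands just 36 mm out, so an upright gripper hits the roof edge: lean the tool back, away from the rack, 25 to 40 degrees.
- bay_a (a point): Where the origin of a tray fully home in the rack's left bay (+y) lies: at (0, 64, 0) mm in the rack's frame, axes as the rack's. The nose then meets a back stop 30 mm high at x = +55 mm. On both sides of the bay a cleat 10 mm deep, its underside 33 mm above the bench, overhangs the tray's side walls, so the tray must slide in level.
- bay_b (a point): The same for the rack's right bay (-y): at (0, -64, 0) mm in the rack's frame.
- resident: Second tray of the same size and shape with the same grab tab, loose, 0.7 kg, loaded with two wood blocks, already home in one of the two bays (either one); its tab reaches 91 mm out before its origin. The other bay is the empty one. Origin and axes as for the other tray.
- fence: Wooden fence fixed to the bench, 240 mm long (x), 38 wide (y), 60 high, along world x. Origin: centre of its underside. Its near end, 120 mm towards -x from the origin, is the end to be rounded.
- dog: Low round steel bench dog fixed to the bench nearer the robot than the fence's end, 24 mm across, 20 mm high. Origin: centre of its underside. The tray passes between it and the fence's end; the tray's grab tab can pass above it.
- glue: Bystander: closed white plastic bottle, 60 mm across, 165 mm high, loose and upright. Origin: centre of its underside.
- sander: Bystander: cork and wood sanding block 110 x 62 x 40 mm, loose. Origin: centre of its underside.
- offcut: Bystander: wood offcut 150 (x) x 45 (y) x 30 mm, loose, lying. Origin: centre of its underside.
Not all that is in view belongs to the job. What is shaped like the can but purple is not meant.

How it is judged:
On the way, in this order (a step that is already met when the one before it is completed fails the run):
1. the tray has been slid round the end of the fence to the rack's side (y of tray in the frame of fence above 0.06 m), for 0.1 s.
2. the tray's nose is inside a bay of the rack ((y of tray in the frame of rack between -0.069 and -0.059 m or y of tray in the frame of rack between 0.059 and 0.069 m) and x of tray in the frame of rack above -0.1 m), for 0.1 s.
At the end, for the whole second after the job is handed in: Tray released, flat and at rest in the empty bay, within 6 mm of the back stop, 5 mm of the bay's middle, 0.06 rad of its direction; jar and can upright (0.2 rad) inside it; other tray moved under 12 mm, bystanders under 30 mm ((y of tray in the frame of rack between -0.069 and -0.059 m or y of tray in the frame of rack between 0.059 and 0.069 m) and x of tray in the frame of rack above -0.006 m and angle between the x axis of tray and the x axis of rack, either way round below 0.06 rad and height (world z) of tray below 0.006 m and angle between tray's own z axis and vertical below 0.05 rad and linear speed of tray below 0.02 m/s and linear speed of each of jar, can below 0.03 m/s and angle between each of jar, can's own z axis and vertical below 0.2 rad and x of jar in the frame of tray between -0.055 and 0.055 m and y of jar in the frame of tray between -0.055 and 0.055 m and x of can in the frame of tray between -0.055 and 0.055 m and y of can in the frame of tray between -0.055 and 0.055 m and distance of resident from where it was at the start of the episode below 0.012 m and distance of each of glue, sander, offcut from where it was at the start of the episode below 0.03 m); the robot touches nothing.
It fails at once if the tray is lifted: its origin more than 20 mm above the bench (height (world z) of tray above 0.02 m).
It fails at once if anything touches the fence or the bench dog (over 0.5 N) (contact force between any of fence, dog and anything else above 0.5 N).
It fails at once if arm or gripper bumps the rack (over 5 N) (contact force between any of the arm, the fingers and rack above 5 N).
It fails at once if jar or can tips over (angle between any of jar, can's own z axis and vertical above 0.6 rad).
It fails at once if the other tray is shoved (over 20 mm) or a bystander is disturbed (over 40 mm) (distance of resident from where it was at the start of the episode above 0.02 m or distance of any of glue, sander, offcut from where it was at the start of the episode above 0.04 m).
It also fails if it takes over 48 s, if anything falls off the work surface, if the arm or the gripper's body presses on something with over 40 N, if the wrist force passes 120 N, or if a joint passes its speed limit or range.

ROBOT

A 6-joint arm with a two-finger parallel gripper is mounted at the origin on the work surface. World frame = base frame: x ahead of the robot, y to its left, z up, the work surface at z = 0. Lengths are in m, angles in rad, forces in N, time in s.
With the tool pointing down it reaches from about 0.3 to 0.775 m from the base axis. Payload 14.6 kg.
Tool frame: the origin (TCP) lies at the very end of the fingers, on their centre line; the grasp point (between the pads) lies 19 mm behind it; y points along the fingers, z is the direction in which the jaws open and shut, and the axes are right-handed (so a half turn about y gives the same grasp; the last joint's range is limited). The gripper opens to 94 mm and grips with 3 to 60 N. Pads are 16 mm wide; open, the fingers measure 119 mm over their backs; the gripper's body (75 mm by 177 mm) begins 78 mm behind the grasp point.
Start: joints at [1.151, 0.3, 1.521, -0, 1.321, -0.067], TCP at [0.19, 0.516, 0.205] pointing down, gripper open.
Joint ranges: [-3.03, 3.03], [-0.79, 2.21], [0.23, 2.52], [-1.04, 4.18], [0, 3.07], [-2.55, 2.55]. Speed limits (rad/s): [2.22, 2.22, 2.57, 3.14, 3.14, 3.14].

INTERFACE

Orientations are given as [roll, pitch, yaw] about the fixed x, y, z axes, in that order (R = Rz(yaw) Ry(pitch) Rx(roll)).
In Python, from station import get_obs, camera, hand_in, masks_of gives the robot as it stands.
- The arm moves only by the shell command python3 -m jog 'ROWS' [FORCE]. ROWS is text: rows parted by semicolons, each of 7 numbers parted by spaces: the shift along the world's x, y, z in mm, then the turn, a rotation vector about the world's x, y, z in degrees, then the closure, from 0 (fully open) to 1 (shut). A call has 1 to 10 rows; each row is the pose to reach, as a shift and turn from the pose measured when the call began; what a row does not reach only later rows make up. A row lasts 1/12 s, in which the tool goes at most 41.7 mm and 7.16 degrees, less where a joint would pass 70% of its speed; a pose out of reach is approached as far as the arm can. A call with a gripper value outside its range is refused whole. The fingers move at their own pace and stop on an object; FORCE is the grip in N (left out, the last holds). Time passes only in rows, so rows that repeat a pose let the fingers close. It gives the time, the measured TCP pose, the force and the opening at its end, in the units of the state.
- get_obs(): the state, without advancing time (a new reading comes with each control period).
- camera(name): name is "scene" or "side" or "wrist"; returns a dict with "img" (384x512x3 uint8, red, green, blue), "range_z" (384x512 float32, m along the optical axis (not along the pixel's ray), 0 where there is no reading), "fx", "fy", "cx", "cy" (pixels), "rvec" (rotation vector, rad) and "tvec" (3), from world to camera coordinates, as OpenCV has them. Camera axes: x right, y down, z forward; pixel columns grow to the right and rows downward; lengths in m; the calibration is good to about 2 mm. A picture is of the moment at which its call begins.
- hand_in(): hands the job in, once; it reports no verdict.
Trained networks look in the newest picture that a camera, given by its name, has taken for a name from the list of things; names that differ only in an ending like _2 or _b are one class to them, and where a whole thing is asked for, a point or a joint stands for the part that bears it (a point fixed in the world has none). Each returns a list of dicts, best first, with "conf" (0 to 1); they miss things now and then, are a little off and sometimes report something else, mostly with a low value. They report only what shows in the picture. A call takes as long as a camera call. They do not tell look-alikes from the thing itself.
- masks_of(thing, camera): "mask" (384x512 bool, what is visible of it) and "extent" ([left, top, right, bottom] in pixels, round what is visible of it).
The state is a dict: "time_s": time; "qpos": joint angles; "joint_vel": joint speeds; "tau": joint torques, N m; "ee_pos": TCP position; "eef_rot": TCP orientation; "force": force on the tool from outside, world axes, zero at the start; "moment": the same for the moment, N m; "grip_width": finger opening in m.
Only numpy, scipy, OpenCV 4.12 (cv2) and the standard library are available. Lean on these libraries where they do the work, as an engineer would, in place of code of your own. Each camera call takes 0.05 s, during which the arm holds its last target.

## Working session

There is one attempt and no reset: what is moved stays moved. The work goes in short steps, Python scripts to look and compute and a shell command to move; the robot and the scene stay as the last step left them, time stands still between calls to the robot, and variables do not carry over. Pictures are saved under pics/ and viewed, and the job is handed in when it is done.

```bash
ls; mkdir -p pics; python3 - <<'E'
from station import get_obs, camera
import cv2
print(get_obs())
for n in ["scene","side","wrist"]:
    c=camera(n); cv2.imwrite(f"pics/{n}0.png",cv2.cvtColor(c["img"],cv2.COLOR_RGB2BGR))
    print(n,c["fx"],c["cx"],c["cy"],c["rvec"],c["tvec"])
E
```

```text
pics
{'time_s': 0.0, 'qpos': array([ 1.15139690e+00,  3.00488522e-01,  1.52159542e+00, -2.17808201e-05,
        1.32071503e+00, -6.65619154e-02]), 'joint_vel': array([-5.49781330e-04, -4.65377520e-04, -9.48514241e-04,  6.54024421e-06,
       -4.78739282e-04,  6.76802740e-04]), 'tau': array([-1.22821719e-03, -5.31813240e+01, -3.52726400e+01,  7.07238447e-02,
        2.45099002e-02, -9.60528519e-05]), 'ee_pos': array([0.18993572, 0.51587128, 0.20487071]), 'eef_rot': array([-1.57200138e+00,  5.91857263e-05, -3.52832147e-01]), 'force': array([-0.19602106, -0.18016639, -0.49203876]), 'moment': array([ 0.03177197,  0.0342301 , -0.00700088]), 'grip_width': 0.09370469901616284}
scene 487.43362273072125 258.4640252616254 177.51932614819535 [ 0.8313845   2.45676496 -1.19223683] [ 0.45934835 -0.15037163  1.81142386]
side 401.42174943824057 261.81923594002626 192.00212023175482 [ 2.1455638  -0.08149161  0.02845682] [-0.55388318  0.08360172  1.17623431]
wrist 289.3454826751848 257.2162999756124 191.4202816824415 [-2.38536185 -1.66350748 -0.22697639] [-0.54908894 -0.02861883  0.39127022]
```

View pics/scene0.png

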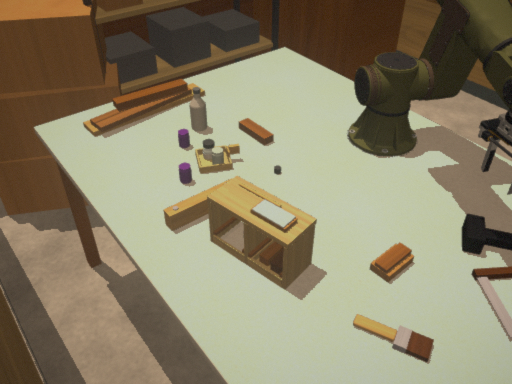

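View pics/side0.png

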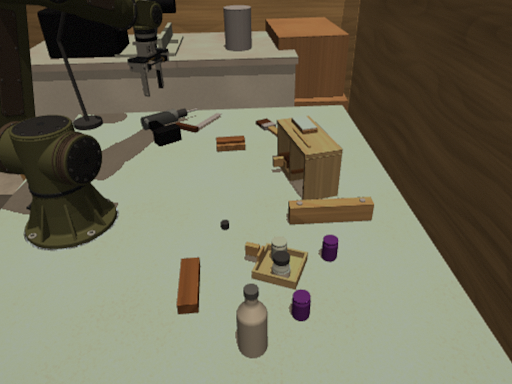

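View pics/wrist0.png

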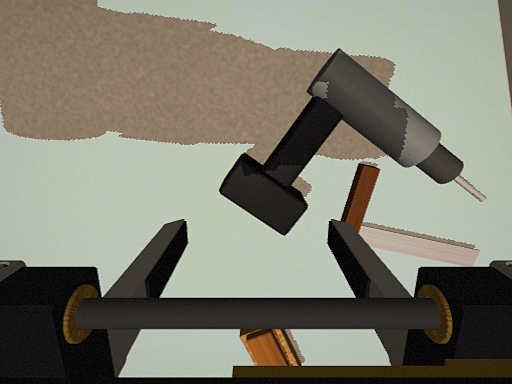

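The side view shows the tray at (282,262) with its tab to the left, the dog at (225,225), the fence at (330,210) and the rack at (305,155), where a resident tab sticks out at (278,160). Next I'll measure these.

```bash
cat > h.py <<'E'
import numpy as np, cv2
from station import get_obs, camera, masks_of
from scipy.spatial.transform import Rotation as R
def cloud(c):
    v,u=np.mgrid[0:384,0:512]; z=c["range_z"]
    P=np.stack([(u-c["cx"])*z/c["fx"],(v-c["cy"])*z/c["fy"],z],-1)
    Rm=cv2.Rodrigues(np.array(c["rvec"]))[0]
    W=(P-np.array(c["tvec"]).reshape(3))@Rm
    W[z<=0]=np.nan
    return W
def save(n,im,s=1):
    cv2.imwrite("pics/"+n,cv2.cvtColor(cv2.resize(im,None,fx=s,fy=s,interpolation=cv2.INTER_CUBIC),cv2.COLOR_RGB2BGR))
E
python3 - <<'E'
from h import *
np.set_printoptions(precision=4,suppress=True)
for n in ["scene","side"]:
    c=camera(n); W=cloud(c); np.savez(f"{n}.npz",W=W,img=c["img"])
    print(n, "cam pos", -cv2.Rodrigues(np.array(c["rvec"]))[0].T@np.array(c["tvec"]).reshape(3))
    for t in ["tray","tray_handle","jar","can","rack","resident","fence","dog","glue","sander","offcut"]:
        for m in masks_of(t,n)[:3]:
            p=W[m["mask"]]; p=p[np.isfinite(p[:,0])]
            if len(p)==0: print(t,"nodepth");continue
            print(t,round(m["conf"],2),m["extent"],len(p),"med",np.median(p,0),"p2",np.percentile(p,2,0),"p98",np.percentile(p,98,0))
for n,s in [("scene",(180,60,340,290)),("side",(200,90,400,310))]:
    im=np.load(f"{n}.npz")["img"]; a,b,c2,d=s
    save(n+"_crop.png",im[b:d,a:c2],2.6 if n=="scene" else 2.7)
E
```

```text
scene cam pos [1.2934 0.9204 0.9975]
tray 0.96 [194.4, 145.2, 238.9, 168.9] 594 med [ 0.5981 -0.215   0.0187] p2 [ 0.5105 -0.3099  0.0037] p98 [ 0.6539 -0.179   0.0596]
tray 0.34 [207.1, 172.0, 313.7, 289.9] 6761 med [0.7369 0.206  0.1627] p2 [0.6431 0.0598 0.006 ] p98 [0.7991 0.3245 0.1852]
tray_handle 0.74 [253.4, 240.1, 281.9, 273.6] 631 med [0.7262 0.2336 0.0343] p2 [0.6772 0.1912 0.0089] p98 [0.7521 0.2871 0.0455]
tray_handle 0.58 [193.7, 147.4, 240.2, 177.2] 640 med [ 0.5926 -0.2167  0.0185] p2 [ 0.4826 -0.3098  0.0012] p98 [ 0.6532 -0.179   0.06  ]
jar 0.64 [203.8, 140.1, 211.7, 155.9] 171 med [ 0.5958 -0.262   0.0541] p2 [ 0.5738 -0.2857  0.0162] p98 [ 0.6074 -0.2523  0.0738]
can 0.57 [176.0, 130.2, 187.5, 149.5] 189 med [ 0.6212 -0.3809  0.0429] p2 [ 0.6014 -0.4041  0.006 ] p98 [ 0.6351 -0.3694  0.0662]
can 0.55 [214.0, 149.9, 224.1, 164.1] 179 med [ 0.5917 -0.2066  0.0548] p2 [ 0.5715 -0.2339  0.0245] p98 [ 0.6066 -0.1954  0.0705]
can 0.53 [207.3, 175.0, 319.2, 288.8] 6878 med [0.7371 0.2056 0.1611] p2 [0.6424 0.0586 0.0043] p98 [0.7993 0.3245 0.1851]
rack 0.72 [206.1, 175.
[... 2183 characters left out ...]
 0.3998 -0.0033] p98 [0.5157 0.4785 0.0394]
dog 0.42 [221.0, 220.8, 228.5, 229.7] 71 med [ 0.4439 -0.0765  0.0153] p2 [ 0.4334 -0.0823  0.0006] p98 [ 0.4547 -0.06    0.0204]
glue 0.96 [234.5, 288.4, 269.8, 359.2] 1780 med [ 0.5028 -0.4843  0.0946] p2 [ 0.4761 -0.4947  0.0069] p98 [ 0.5305 -0.4585  0.164 ]
sander 0.67 [213.6, 136.9, 245.6, 151.9] 369 med [0.4623 0.4142 0.0249] p2 [0.4134 0.4003 0.0002] p98 [0.5118 0.4488 0.0394]
sander 0.16 [271.0, 237.4, 285.1, 261.6] 229 med [ 0.5797 -0.2271  0.0626] p2 [ 0.5629 -0.2383  0.0196] p98 [ 0.6001 -0.2031  0.0658]
offcut 0.84 [179.1, 257.2, 201.4, 316.5] 1157 med [ 0.3648 -0.3188  0.028 ] p2 [ 0.3418 -0.3722  0.0027] p98 [ 0.387  -0.2264  0.0306]
```

View pics/side_crop.png

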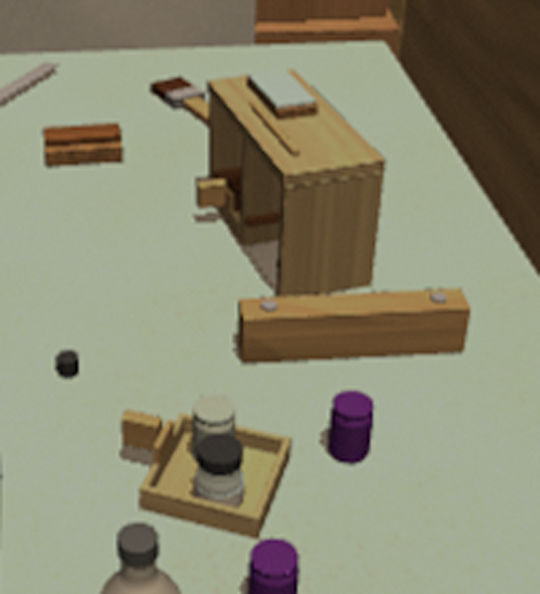

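View pics/scene_crop.png

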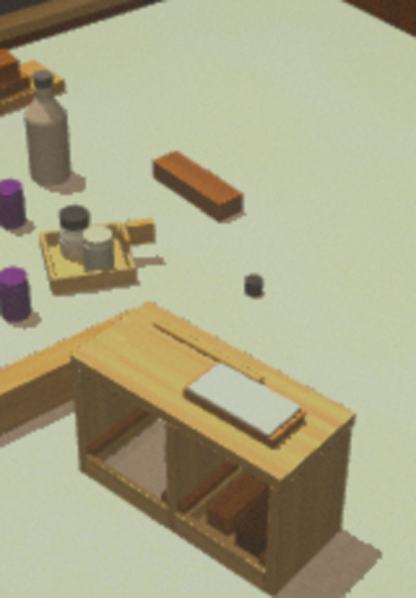

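```bash
python3 - <<'E'
from h import *
np.set_printoptions(precision=4,suppress=True)
D={n:np.load(n+".npz") for n in ["scene","side"]}
for n in D:
    W=D[n]["W"]
    def sel(x0,x1,y0,y1,z0,z1):
        p=W.reshape(-1,3); return p[(p[:,0]>x0)&(p[:,0]<x1)&(p[:,1]>y0)&(p[:,1]<y1)&(p[:,2]>z0)&(p[:,2]<z1)]
    b=sel(.3,.9,-.5,.5,-.02,.008); 
    A=np.c_[b[:,:2],np.ones(len(b))]; print(n,"bench plane",np.linalg.lstsq(A,b[:,2],rcond=None)[0],np.median(b[:,2]))
    def rep(name,p):
        if len(p)<5: print(name,len(p)); return
        xy=p[:,:2].astype(np.float32); r=cv2.minAreaRect(xy); print(n,name,len(p),"z",np.percentile(p[:,2],[5,50,95]),"rect c",np.array(r[0]),"sz",np.array(r[1]),"ang",round(r[2],1), "x",np.percentile(p[:,0],[1,99]),"y",np.percentile(p[:,1],[1,99]))
    rep("fence top",sel(.58,.95,-.1,.0,.055,.072))
    rep("fence all",sel(.58,.95,-.1,.0,.015,.072))
    rep("dog",sel(.40,.50,-.11,-.03,.013,.03))
    rep("dogtop",sel(.40,.50,-.11,-.03,.017,.03))
    rep("rack roof",sel(.6,.95,.02,.4,.158,.176))
    rep("rack all",sel(.6,.95,.02,.4,.01,.176))
    rep("tray rim",sel(.48,.70,-.35,-.15,.02,.031))
    rep("tab",sel(.45,.565,-.35,-.15,.035,.068))
    rep("restab",sel(.58,.67,.05,.4,.035,.068))
E
```

```text
scene bench plane [-0.0004 -0.0006  0.0025] 0.0021686051219017483
scene fence top 560 z [0.0572 0.0618 0.0655] rect c [ 0.7523 -0.0535] sz [0.2387 0.0433] ang 1.6 x [0.6512 0.8701] y [-0.0731 -0.0318]
scene fence all 1006 z [0.0204 0.0584 0.065 ] rect c [ 0.7532 -0.052 ] sz [0.2402 0.0467] ang 1.1 x [0.6602 0.8717] y [-0.0717 -0.0305]
scene dog 37 z [0.0147 0.0215 0.0251] rect c [ 0.4498 -0.0673] sz [0.022  0.0204] ang 48.7 x [0.4382 0.4613] y [-0.0778 -0.0548]
scene dogtop 31 z [0.0183 0.0223 0.0261] rect c [ 0.4498 -0.0673] sz [0.0219 0.0201] ang 50.6 x [0.4381 0.4614] y [-0.0778 -0.0565]
scene rack roof 2814 z [0.1625 0.1679 0.1722] rect c [0.7177 0.1841] sz [0.1235 0.2727] ang 12.1 x [0.6403 0.7966] y [0.0512 0.3228]
scene rack all 6416 z [0.0188 0.1311 0.1706] rect c [0.7176 0.1841] sz [0.1235 0.2728] ang 12.1 x [0.6387 0.8008] y [0.0562 0.3257]
scene tray rim 224 z [0.0207 0.0261 0.0301] rect c [ 0.5731 -0.2389] sz [0.121  0.1424] ang 66.7 x [0.5121 0.657 ] y [-0.3155 -0.1784]
scene tab 109 z [0.0363 0.0488 0.0609] rect c [ 0.5455 -0.2373] sz [0.0415 0.1022] ang 41.4 x [0.5034 
[... 700 characters left out ...]
ang 38.1 x [0.4333 0.4551] y [-0.0816 -0.0586]
side rack roof 1225 z [0.1608 0.1637 0.1715] rect c [0.7121 0.1816] sz [0.1211 0.2755] ang 12.8 x [0.6373 0.7903] y [0.0424 0.3052]
side rack all 3741 z [0.0215 0.113  0.1655] rect c [0.6971 0.1776] sz [0.1522 0.2766] ang 12.8 x [0.6202 0.7955] y [0.0393 0.2997]
side tray rim 429 z [0.0205 0.0232 0.0289] rect c [ 0.5907 -0.25  ] sz [0.1229 0.1957] ang 73.4 x [0.5055 0.6959] y [-0.316  -0.1813]
side tab 227 z [0.0366 0.0477 0.059 ] rect c [ 0.5461 -0.2329] sz [0.0492 0.1024] ang 43.8 x [0.4987 0.5649] y [-0.286  -0.2078]
side restab 253 z [0.0364 0.047  0.0656] rect c [0.6396 0.2278] sz [0.1478 0.0605] ang 89.9 x [0.6094 0.6697] y [0.1574 0.3005]
```

The empty bay is the right one (-y): the blocks and the resident's tab are in the +y bay. I'll move the wrist camera over to the tray.

```bash
python3 -m jog '10 -25 6 0 0 0 0;22 -58 12 0 0 0 0;36 -93 18 0 0 0 0;50 -128 24 0 0 0 0;64 -163 30 0 0 0 0;78 -198 36 0 0 0 0;92 -234 40 0 0 0 0;106 -270 40 0 0 0 0;120 -306 40 0 0 0 0;133 -340 40 0 0 0 0'; python3 -m jog '14 -35 0 0 0 0 0;28 -70 0 0 0 0 0;42 -105 0 0 0 0 0;56 -140 0 0 0 0 0;70 -175 0 0 0 0 0;84 -210 0 0 0 0 0;98 -245 0 0 0 0 0;110 -280 0 0 0 0 0;120 -300 0 0 0 0 0;120 -300 0 0 0 0 0'; python3 - <<'E'
from h import *
c=camera("wrist"); save("w1.png",c["img"],1.5); W=cloud(c); np.savez("w1.npz",W=W,img=c["img"])
print(-cv2.Rodrigues(np.array(c["rvec"]))[0].T@np.array(c["tvec"]).reshape(3)); print(get_obs()["qpos"])
E
```

```text
time_s: 2.18
ee_pos: [0.3232, 0.1743, 0.2457]
eef_rot: [-1.57, -0.001, -0.353]
force: [0.2, 0.1, -0.4]
grip_width: 0.094
time_s: 3.02
ee_pos: [0.444, -0.1289, 0.2453]
eef_rot: [-1.571, -0.0, -0.356]
force: [0.8, 1.5, -0.8]
grip_width: 0.0938
[ 0.3708605  -0.1020931   0.42403339]
[-3.58992983e-01  6.89278663e-02  1.70069010e+00  6.47768059e-04
  1.37215169e+00 -1.57468805e+00]
```

View pics/w1.png

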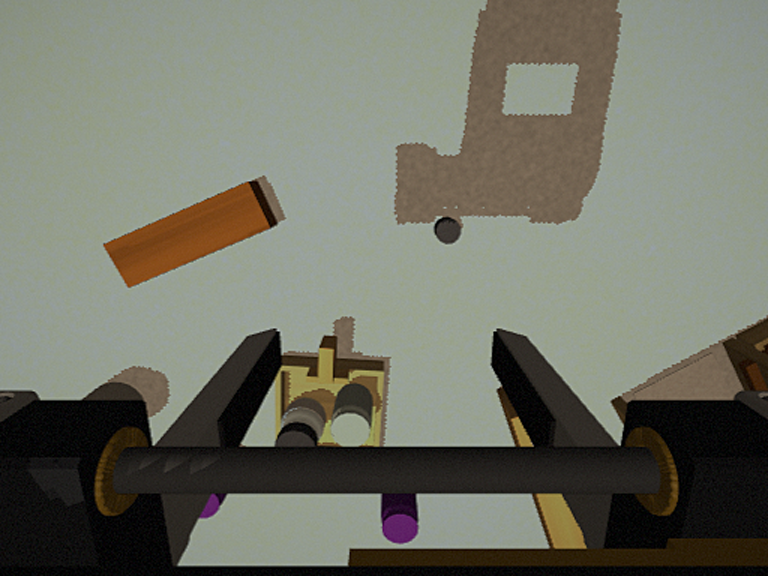

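The wrist view shows the tray tab at (328,355) almost in line with the tool, the dog at (447,230), and the rack's edge on the right. I'll back off for a full view.

```bash
python3 -m jog '-15 0 5 0 0 0 0;-40 2 15 0 0 0 0;-70 4 30 0 0 0 0;-95 6 45 0 0 0 0;-105 8 55 0 0 0 0;-105 8 55 0 0 0 0;-105 8 55 0 0 0 0'; python3 - <<'E'
from h import *
c=camera("wrist"); save("w2.png",c["img"],1.5); W=cloud(c); np.savez("w2.npz",W=W,img=c["img"],K=[c["fx"],c["fy"],c["cx"],c["cy"]],rv=c["rvec"],tv=c["tvec"])
o=get_obs();print(o["ee_pos"],o["joint_vel"])
E
```

```text
time_s: 3.65
ee_pos: [0.3385, -0.1186, 0.3005]
eef_rot: [-1.57, -0.002, -0.355]
force: [-0.1, 0.3, -0.1]
grip_width: 0.094
[ 0.33866705 -0.11867709  0.29986631] [-0.00055682  0.03138633 -0.00078179 -0.00044679 -0.00046367 -0.00469905]
```

View pics/w2.png

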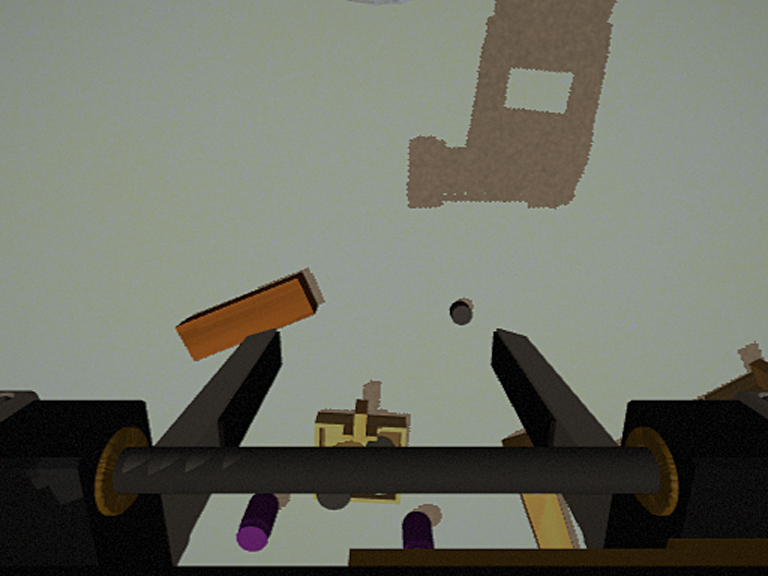

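```bash
cat > fit.py <<'E'
from h import *
from scipy.optimize import least_squares
np.set_printoptions(precision=4,suppress=True)
def sel(W,x0,x1,y0,y1,z0,z1):
    p=W.reshape(-1,3); return p[(p[:,0]>x0)&(p[:,0]<x1)&(p[:,1]>y0)&(p[:,1]<y1)&(p[:,2]>z0)&(p[:,2]<z1)]
# tray fit: top-surface points: rim (z~25), plate top (45), tab top (58)
def rect_sd(q,cx,cy,hx,hy):
    d=np.abs(q-np.array([cx,cy]))-np.array([hx,hy])
    return np.linalg.norm(np.maximum(d,0),axis=1)+np.minimum(d.max(1),0)
def tray_fit(P,g,z0=0):
    # P surface points; use points z 20..28 (rim) and 50..60 (tab)
    rim=P[(P[:,2]-z0>.021)&(P[:,2]-z0<.028)]; tab=P[(P[:,2]-z0>.050)&(P[:,2]-z0<.062)]
    def loc(p,t):
        c,s=np.cos(t[2]),np.sin(t[2]); d=p[:,:2]-t[:2]; return np.c_[c*d[:,0]+s*d[:,1],-s*d[:,0]+c*d[:,1]]
    def f(t):
        q=loc(rim,t); r=np.abs(rect_sd(q,0,0,.052,.052))  # centreline of rim
        q2=loc(tab,t); r2=np.maximum(rect_sd(q2,-.073,0,.018,.007),0)
        return np.r_[np.minimum(np.maximum(r-.003,0),.01)*1000,np.minimum(r2,.02)*1000]
    best=None
    for dy in np.linspace(-.2,.2,9):
        s=least_squares(f,[g[0],g[1],g[2]+dy],x_scale=[.01,.01,.1],loss="soft_l1",diff_step=1e-4)
        if best is None or s.cost<best.cost: best=s
    return best.x,best.cost,len(rim),len(tab)
E
python3 - <<'E'
from fit import *
for n in ["w1","w2","side","scene"]:
    W=np.load(n+".npz")["W"]
    b=sel(W,.4,.68,-.35,.0,-.01,.01); z0=np.median(b[:,2]); print(n,"bench",z0)
    P=sel(W,.47,.68,-.33,-.15,.012+z0,.07+z0)
    print(" tray",tray_fit(P,[.575,-.245,-.4],z0))
    d=sel(W,.41,.48,-.11,-.03,.017+z0,.03+z0)
    if len(d)>3: print(" dog",len(d),cv2.minEnclosingCircle(d[:,:2].astype(np.float32)))
    f=sel(W,.58,.95,-.1,.0,.056+z0,.064+z0)
    if len(f)>3: print(" fence",len(f),np.percentile(f[:,0],[0,1,99]),np.percentile(f[:,1],[1,99]))
    r=sel(W,.55,.95,.0,.4,.158+z0,.170+z0)
    if len(r)>20: print(" roof",len(r),cv2.minAreaRect(r[:,:2].astype(np.float32)), "min x",r[:,0].min(), r[r[:,0].argmin()])
E
```

```text
w1 bench -5.604146244516384e-06
 tray (array([ 0.5847, -0.2463, -0.4176]), np.float64(6089.130562375045), 715, 536)
 dog 219 ((0.44632095098495483, -0.06833352148532867), 0.01186911016702652)
 fence 917 [0.629  0.6303 0.8014] [-0.072  -0.0411]
w2 bench 0.00023774759275533864
 tray (array([ 0.5846, -0.2465, -0.42  ]), np.float64(340.30856485766145), 474, 178)
 dog 149 ((0.44642317295074463, -0.06842856109142303), 0.012013819999992847)
 fence 842 [0.6638 0.6669 0.7558] [-0.0717 -0.0345]
side bench -0.001774738432311303
 tray (array([ 0.5826, -0.2475, -0.4112]), np.float64(2651.811560968221), 385, 214)
 dog 40 ((0.44383731484413147, -0.07026281952857971), 0.012408525682985783)
 fence 701 [0.627  0.6293 0.8637] [-0.0752 -0.0355]
 roof 1135 ((0.712090253829956, 0.18160073459148407), (0.12108480930328369, 0.2754715085029602), 12.847304344177246) min x 0.6294662069939866 [0.6295 0.2935 0.1586]
scene bench 0.002585129001765279
 tray (array([ 0.5869, -0.2462, -0.4149]), np.float64(1922.069045098548), 164, 125)
 dog 27 ((0.44985130429267883, -0.06736906617879868), 0.012067200616002083)
 fence 489 [0.6334 0.6496 0.8697] [-0.0729 -0.0321]
 roof 2595 ((0.7176171541213989, 0.18391761183738708), (0.12337999790906906, 0.2725805640220642), 12.196435928344727) min x 0.6309074402705768 [0.6309 0.2979 0.1654]
```

```bash
cat > tgt.py <<'E'
from h import *
np.set_printoptions(precision=2,suppress=True)
LEAN=np.radians(30)
def tool_for(tray,gx=-.079,gz=.048,back=0.):
    x,y,t=tray; Rz=R.from_euler('z',t)
    d=np.array([np.sin(LEAN),0,-np.cos(LEAN)])
    p=np.array([gx,0,gz])+(0.019-back)*d
    pos=np.array([x,y,0])+Rz.apply(p)
    Rt=Rz*R.from_euler('y',-LEAN)*R.from_euler('x',-np.pi/2)
    return pos,Rt
def delta(tray,o=None,**k):
    o=o or get_obs(); pos,Rt=tool_for(tray,**k)
    R0=R.from_euler('xyz',o["eef_rot"])
    return (pos-o["ee_pos"])*1000,np.degrees((Rt*R0.inv()).as_rotvec())
def tray_from_tool(o,gx=-.079,gz=.048):
    Rt=R.from_euler('xyz',o["eef_rot"]); z=Rt.as_matrix()[:,2]; t=np.arctan2(-z[0],z[1]); 
    L=R.from_euler('z',t).inv()*Rt*R.from_euler('x',np.pi/2)
    pitch=L.as_rotvec()
    d=Rt.as_matrix()[:,1]
    g=o["ee_pos"]-.019*d
    c,s=np.cos(t),np.sin(t)
    return g[0]-c*gx,g[1]-s*gx,t,g[2],np.degrees(pitch)
E
python3 - <<'E'
from tgt import *
from fit import sel
for n in ["w1","w2"]:
    W=np.load(n+".npz")["W"]; P=sel(W,.47,.56,-.25,-.18,.052,.062)
    r=cv2.minAreaRect(P[:,:2].astype(np.float32)); print(n,len(P),np.round(r[0],4),np.round(r[1],4),r[2],np.median(P,0)*1000)
t=(.5847,-.2463,-.419)
for b in (.09,0.): print(b,delta(t,back=b),tool_for(t,back=b)[0]*1000)
E
```

```text
w1 271 [ 0.518  -0.2165] [0.014  0.0359] 67.30724334716797 [ 516.8522 -215.6735   57.8286]
w2 175 [ 0.5182 -0.2162] [0.0133 0.0367] 68.53015899658203 [ 515.6704 -215.8234   58.0492]
0.09 (array([ 141.4376,  -81.0389, -190.3785]), array([-11.3554, -27.7699,  -3.6147])) [ 480.1047 -199.716   109.4878]
0.0 (array([ 182.545 ,  -99.347 , -268.3208]), array([-11.3554, -27.7699,  -3.6147])) [ 521.212  -218.0241   31.5455]
```

```bash
python3 -m jog '8 -5 -10 -0.6 -1.4 -0.2 0.5;25 -14 -32 -1.9 -4.6 -0.6 0.5;45 -25 -58 -3.5 -8.6 -1.1 0.5;65 -37 -85 -5.1 -12.6 -1.6 0.5;85 -48 -112 -6.8 -16.5 -2.1 0.5;105 -60 -139 -8.4 -20.5 -2.7 0.5;123 -70 -164 -9.9 -24 -3.1 0.5;136 -78 -182 -11 -26.8 -3.5 0.5;141 -81 -190 -11.4 -27.8 -3.6 0.5;141 -81 -190 -11.4 -27.8 -3.6 0.5'; python3 - <<'E'
from tgt import *
c=camera("wrist"); save("w3.png",c["img"],1.5); W=cloud(c); np.savez("w3.npz",W=W,img=c["img"])
print(get_obs()["qpos"])
from fit import *
b=sel(W,.4,.68,-.35,.0,-.01,.01); z0=np.median(b[:,2]); print("bench",z0)
print(tray_fit(sel(W,.47,.68,-.33,-.15,.012+z0,.07+z0),[.585,-.246,-.4],z0))
print(delta((.5847,-.2463,-.419)))
E
```

```text
time_s: 4.53
ee_pos: [0.4789, -0.1988, 0.1058]
eef_rot: [-1.571, -0.519, -0.419]
force: [0.7, 0.4, -0.1]
grip_width: 0.047
[-0.48  0.11  2.1   0.08  0.41 -1.69]
bench -4.331415674790105e-06
(array([ 0.5838, -0.2463, -0.4191]), np.float64(14372.18600784237), 1109, 1145)
(array([ 42.0632, -19.1353, -76.0565]), array([-0.0871, -0.2071, -0.0334]))
```

View pics/w3.png

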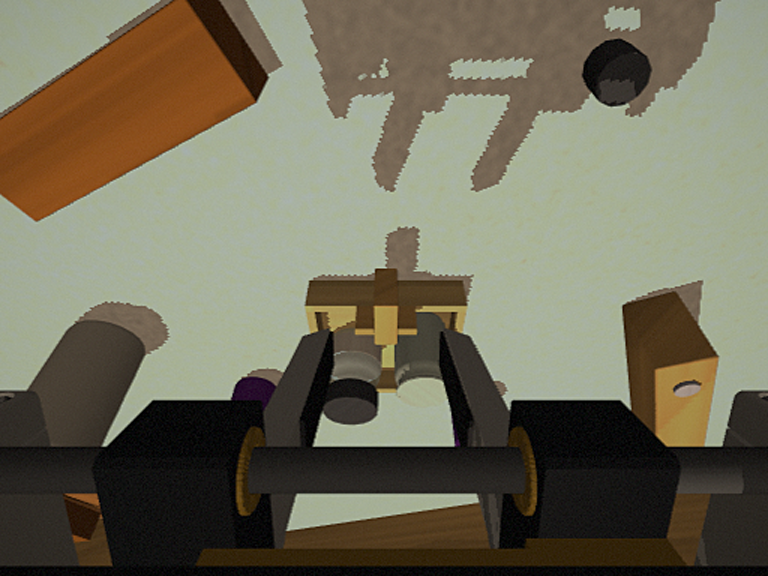

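The tab at (386,310) is centred between the fingers. Descending along the tool axis and closing.

```bash
python3 -m jog '8 -4 -15 0 0 0 0.5;17 -8 -31 0 0 0 0.5;26 -12 -47 0 -0.1 0 0.5;35 -16 -63 -0.1 -0.2 0 0.5;42 -19 -75 -0.1 -0.2 0 0.5;42 -19 -76 -0.1 -0.2 0 0.5;42 -19 -76 -0.1 -0.2 0 0.5' 30; python3 - <<'E'
from tgt import *
c=camera("wrist"); save("w4.png",c["img"],1.5)
print(delta((.5845,-.2463,-.419)),get_obs()["qpos"])
E
```

```text
time_s: 5.17
ee_pos: [0.5211, -0.2175, 0.0315]
eef_rot: [-1.571, -0.522, -0.418]
force: [-0.3, -0.1, 0.4]
grip_width: 0.0468
(array([-0.16, -0.46, -0.64]), array([-0.  , -0.02, -0.06])) [-0.47  0.36  2.02  0.12  0.24 -1.73]
```

View pics/w4.png

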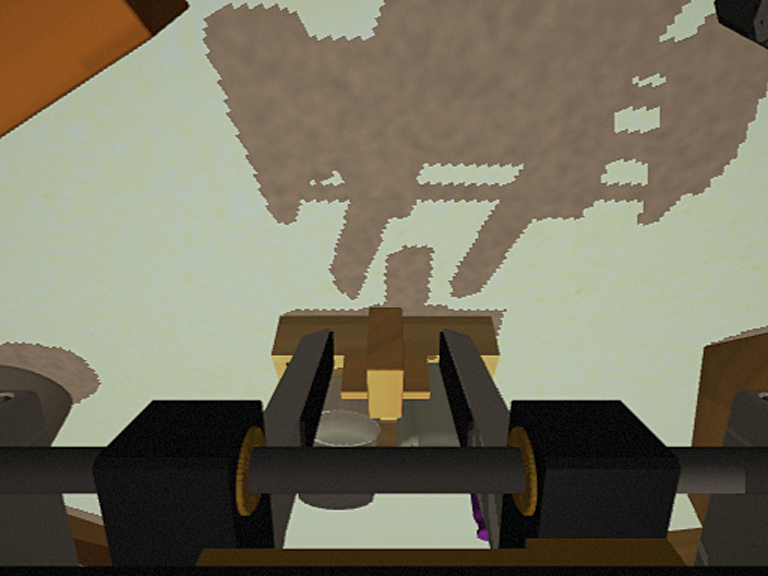

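```bash
cat > kin.py <<'E'
from tgt import *
from scipy.optimize import least_squares
o=get_obs()
S=[(.54974,.20487,.300489,1.521595,1.320715),(.46233,.2453,.068928,1.70069,1.372152),(.5185,.1058,.11,2.10,.41),(np.hypot(*o["ee_pos"][:2]),o["ee_pos"][2],*o["qpos"][[1,2,4]])]
def fk(p,q2,q3,q5):
    a,h,L2,L3,Lw=p; s=q2+q3
    return np.array([a+L2*np.sin(q2)+L3*np.sin(s)+Lw*np.sin(s+q5),h+L2*np.cos(q2)+L3*np.cos(s)+Lw*np.cos(s+q5)])
w=[1,1,.2,1]
def f(p): return np.r_[tuple(w[i]*(fk(p,*s[2:])-np.array(s[:2])) for i,s in enumerate(S))]
sol=least_squares(f,[0,.3,.4,.4,.25]); P=sol.x
if __name__=="__main__":
    print(P*1000,sol.fun*1000)
    for lean in (0,10,15,20,25,30):
        l=np.radians(lean); row=[]
        for rg in (.45,.47,.49,.52,.55,.60,.66):  # grasp radius
            r=rg+.019*np.sin(l); z=.048-.019*np.cos(l)
            g=least_squares(lambda q:np.r_[fk(P,*q)-[r,z],q.sum()-(np.pi-l)],[.2,2.,.5]); row.append((rg,*np.round(g.x,2),round(abs(g.fun).max(),3)))
        print(lean,[(float(a),*map(float,b)) for a,*b in row])
E
python3 kin.py
```

```text
[ 31.36 135.96 406.28 411.19 215.77] [-0.11  1.16  0.07 -1.   -1.    0.32  0.24 -0.23]
0 [(0.45, 0.29, 2.03, 0.82, 0.0), (0.47, 0.33, 1.97, 0.84, 0.0), (0.49, 0.37, 1.91, 0.86, 0.0), (0.52, 0.43, 1.82, 0.89, 0.0), (0.55, 0.49, 1.73, 0.92, 0.0), (0.6, 0.59, 1.57, 0.98, 0.0), (0.66, 0.72, 1.35, 1.07, 0.0)]
10 [(0.45, 0.23, 2.12, 0.61, 0.0), (0.47, 0.27, 2.07, 0.63, 0.0), (0.49, 0.31, 2.01, 0.64, 0.0), (0.52, 0.37, 1.93, 0.67, 0.0), (0.55, 0.43, 1.84, 0.7, 0.0), (0.6, 0.53, 1.68, 0.76, 0.0), (0.66, 0.65, 1.48, 0.84, 0.0)]
15 [(0.45, 0.2, 2.17, 0.51, 0.0), (0.47, 0.24, 2.12, 0.52, 0.0), (0.49, 0.28, 2.06, 0.53, 0.0), (0.52, 0.34, 1.98, 0.56, 0.0), (0.55, 0.4, 1.89, 0.59, 0.0), (0.6, 0.5, 1.74, 0.64, 0.0), (0.66, 0.62, 1.54, 0.72, 0.0)]
20 [(0.45, 0.18, 2.22, 0.39, 0.0), (0.47, 0.22, 2.16, 0.41, 0.0), (0.49, 0.26, 2.11, 0.42, 0.0), (0.52, 0.32, 2.03, 0.44, 0.0), (0.55, 0.38, 1.94, 0.47, 0.0), (0.6, 0.48, 1.79, 0.52, 0.0), (0.66, 0.59, 1.6, 0.6, 0.0)]
25 [(0.45, 0.16, 2.26, 0.28, 0.0), (0.47, 0.2, 2.21, 0.29, 0.0), (0.49, 0.24, 2.16, 0.3, 0.0), (0.52, 0.3, 2.08, 0.33, 0.0), (0.55, 0.36, 1.99, 0.35, 0.0), (0.6, 0.46, 1.84, 0.4, 0.0), (0.66, 0.57, 1.66, 0.48, 0.0)]
30 [(0.45, 0.15, 2.31, 0.16, 0.0), (0.47, 0.19, 2.26, 0.17, 0.0), (0.49, 0.23, 2.2, 0.18, 0.0), (0.52, 0.29, 2.12, 0.21, 0.0), (0.55, 0.35, 2.04, 0.23, 0.0), (0.6, 0.44, 1.89, 0.28, 0.0), (0.66, 0.55, 1.71, 0.35, 0.0)]
```

```bash
sed -i 's/radians(30)/radians(25)/' tgt.py; python3 - <<'E'
from tgt import *
print(delta((.5845,-.2463,-.419)))
E
```

```text
(array([-1.5 ,  0.14, -1.41]), array([ 2.03,  4.55, -0.06]))
```

```bash
python3 -m jog '-1 0 -1 1 2.3 0 0.5;-1.5 0 -1.4 2 4.5 0 0.5;-1.5 0 -1.4 2 4.5 0 0.7;-1.5 0 -1.4 2 4.5 0 0.9;-1.5 0 -1.4 2 4.5 0 1;-1.5 0 -1.4 2 4.5 0 1;-1.5 0 -1.4 2 4.5 0 1;-1.5 0 -1.4 2 4.5 0 1;-1.5 0 -1.4 2 4.5 0 1' 35; python3 - <<'E'
from tgt import *
o=get_obs(); print(np.array(tray_from_tool(o)[:4]),tray_from_tool(o)[4],o["moment"],o["qpos"])
T0=(.5845,-.2463,-.419)
for t in [(.545,-.19,-.14),(.541,-.14,0),(.541,0,.05),(.545,.06,.215),(.558,.083,.215)]:
    d=delta(t,o); print(t,d[0],d[1])
E
```

```text
time_s: 5.97
ee_pos: [0.5195, -0.2174, 0.0308]
eef_rot: [-1.571, -0.437, -0.418]
force: [-3.8, 1.9, 3.4]
grip_width: 0.0133
[ 0.58 -0.25 -0.42  0.05] [ -0.   -25.05   0.  ] [0.26 0.4  0.13] [-0.47  0.37  1.97  0.06  0.37 -1.68]
(0.545, -0.19, -0.14) [-44.78  37.34  -0.01] [ 0.02  0.05 15.92]
(0.541, -0.14, 0) [-49.47  77.44  -0.01] [ 0.01  0.05 23.94]
(0.541, 0, 0.05) [-49.38 213.89  -0.01] [ 0.01  0.05 26.81]
(0.545, 0.06, 0.215) [-43.84 262.3   -0.01] [ 0.01  0.05 36.26]
(0.558, 0.083, 0.215) [-30.84 285.3   -0.01] [ 0.01  0.05 36.26]
```

The grip holds at 13.3 mm. First leg: drag back while turning.

```bash
python3 -m jog '-1.5 1 0 0 0 0.4 1;-4.5 4 0 0 0 1.6 1;-9 7.5 0 0 0 3.2 1;-14 12 0 0 0 5 1;-20 16.5 0 0 0 7 1;-26 21.5 0 0 0 9.2 1;-32 26.5 0 0 0 11.4 1;-37.5 31 0 0 0 13.4 1;-42 35 0 0 0 15 1;-45 37.5 0 0 0 16 1'; python3 - <<'E'
from tgt import *
o=get_obs(); print(1000*np.array(tray_from_tool(o)[:4]),tray_from_tool(o)[2],o["qpos"])
for t in [(.545,-.19,-.14),(.541,-.14,0),(.541,0,.05),(.545,.06,.215),(.558,.083,.215)]:
    d=delta(t,o); print(t,d[0],d[1])
c=camera("side"); save("s1.png",c["img"][90:310,180:400],2.7)
E
```

```text
time_s: 6.8
ee_pos: [0.4741, -0.1799, 0.0308]
eef_rot: [-1.571, -0.438, -0.137]
force: [0.7, -1.9, -2.0]
grip_width: 0.0138
[ 544.41 -189.6  -137.26   48.01] -0.137255781944055 [-0.52  0.28  2.11  0.44  0.38 -2.33]
(0.545, -0.19, -0.14) [ 0.59 -0.2  -0.02] [ 0.03  0.07 -0.16]
(0.541, -0.14, 0) [-4.1  39.9  -0.02] [0.03 0.08 7.86]
(0.541, 0, 0.05) [ -4.01 176.35  -0.02] [ 0.03  0.08 10.73]
(0.545, 0.06, 0.215) [  1.53 224.76  -0.02] [ 0.02  0.08 20.18]
(0.558, 0.083, 0.215) [ 14.53 247.76  -0.02] [ 0.02  0.08 20.18]
```

View pics/s1.png

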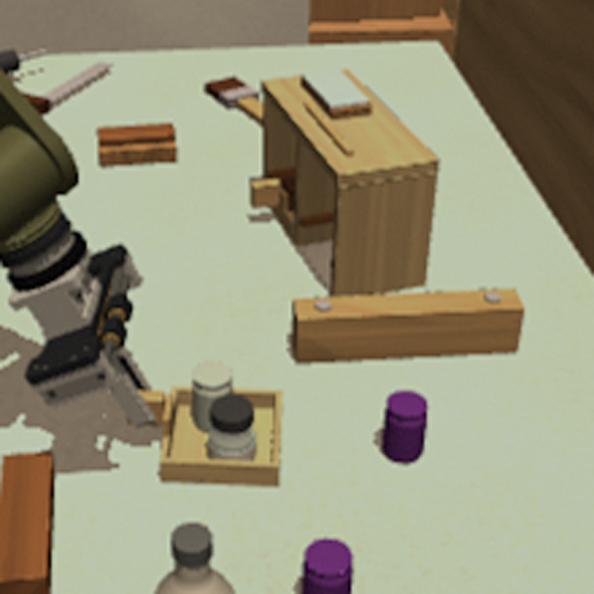

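Jar and can are standing. Joint 6 is nearing its limit at -2.33, so I'll translate first and turn later, once the azimuth has come round.

```bash
python3 -m jog '0 1.5 0 0 0 0 1;0 5.5 0 0 0 0 1;0 12 0 0 0 0 1;-0.5 20 0 0 0 0 1;-1 29 0 0 0 0 1;-1 38 0 0 0 0 1;-1 47 0 0 0 0 1;-1.5 55 0 0 0 0 1;-1.5 61 0 0 0 0.3 1;-1.5 64 0 0 0 0.5 1'; python3 - <<'E'
from tgt import *
o=get_obs(); print(1000*np.array(tray_from_tool(o)[:4]),np.degrees(tray_from_tool(o)[2]),o["qpos"])
for t in [(.541,-.06,-.05),(.541,0,.07),(.545,.06,.215),(.558,.083,.215)]:
    d=delta(t,o); print(t,d[0],d[1])
from fit import *
c=camera("wrist"); W=cloud(c); save("w5.png",c["img"],1.5)
d=sel(W,.41,.48,-.11,-.03,.015,.023); print("dog",len(d),cv2.minEnclosingCircle(d[:,:2].astype(np.float32)) if len(d) else 0)
f=sel(W,.58,.95,-.12,.0,.05,.065); print("fence",len(f),np.percentile(f[:,0],[0,1]),np.percentile(f[:,1],[1,99]) )
E
```

```text
time_s: 7.68
ee_pos: [0.4724, -0.1148, 0.0308]
eef_rot: [-1.571, -0.438, -0.126]
force: [0.0, -2.0, -1.9]
grip_width: 0.0137
[ 542.82 -123.72 -126.6    48.01] -7.253909694120345 [-0.37  0.23  2.17  0.32  0.33 -2.1 ]
(0.541, -0.06, -0.05) [-2.32 58.31 -0.02] [0.02 0.07 4.39]
(0.541, 0, 0.07) [ -2.24 109.8   -0.02] [ 0.02  0.07 11.26]
(0.545, 0.06, 0.215) [  3.22 159.62  -0.02] [ 0.01  0.07 19.57]
(0.558, 0.083, 0.215) [ 16.22 182.62  -0.02] [ 0.01  0.07 19.57]
dog 1020 ((0.44540008902549744, -0.06791390478610992), 0.012371809221804142)Traceback (most recent call last):
  File "<stdin>", line 8, in <module>
    return _quantile_unchecked(
        a, q, axis, out, overwrite_input, method, keepdims, weights)
    return _ureduce(a,
                    func=_quantile_ureduce_func,
    ...<5 lines>...
                    overwrite_input=overwrite_input,
                    method=method)
    r = func(a, **kwargs)
    result = _quantile(arr,
                       quantiles=q,
    ...<2 lines>...
                       out=out,
                       weights=wgt)
    slices_having_nans = np.isnan(arr[-1, ...])
                                  ~~~^^^^^^^^^
IndexError: index -1 is out of bounds for axis 0 with size 0
```

View pics/w5.png

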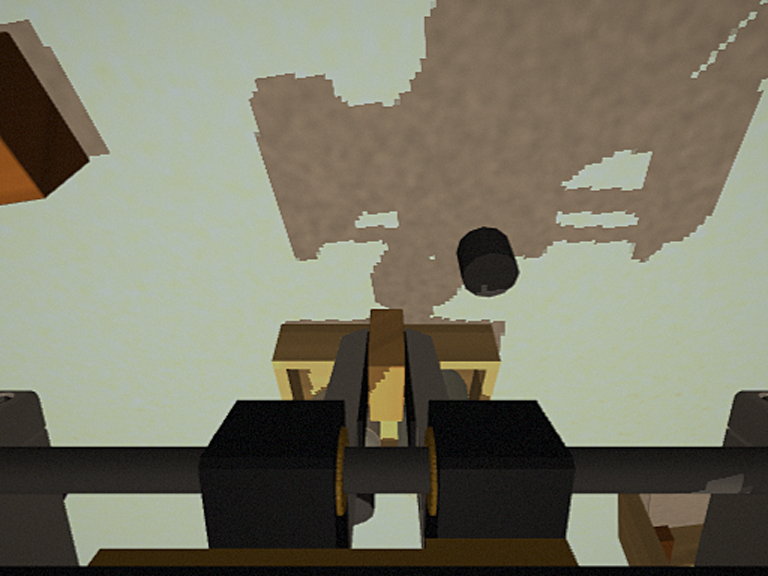

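```bash
python3 -m jog '0 1.5 0 0 0 0 1;0 5.5 0 0 0 0.3 1;-0.5 12 0 0 0 0.8 1;-1 20 0 0 0 1.5 1;-1 29 0 0 0 2.2 1;-1.5 38 0 0 0 3 1;-1.5 47 0 0 0 3.8 1;-2 55 0 0 0 4.4 1;-2 61 0 0 0 5 1;-2 64 0 0 0 5.3 1'; python3 - <<'E'
from tgt import *
o=get_obs(); print(1000*np.array(tray_from_tool(o)[:4]),np.degrees(tray_from_tool(o)[2]),o["qpos"])
for t in [(.541,0,.07),(.545,.06,.215),(.558,.083,.215)]:
    d=delta(t,o); print(t,d[0],d[1])
c=camera("side"); save("s2.png",c["img"][90:310,180:400],2.7)
E
```

```text
time_s: 8.57
ee_pos: [0.4704, -0.0497, 0.0308]
eef_rot: [-1.571, -0.437, -0.032]
force: [-0.2, -2.6, -0.7]
grip_width: 0.0139
[541.27 -52.   -32.    48.  ] -1.8331893960051084 [-0.23  0.21  2.2   0.27  0.31 -2.01]
(0.541, 0, 0.07) [-0.15 44.77 -0.01] [0.01 0.05 5.84]
(0.545, 0.06, 0.215) [ 5.31 94.59 -0.01] [ 0.    0.05 14.15]
(0.558, 0.083, 0.215) [ 18.31 117.59  -0.01] [ 0.    0.05 14.15]
```

View pics/s2.png

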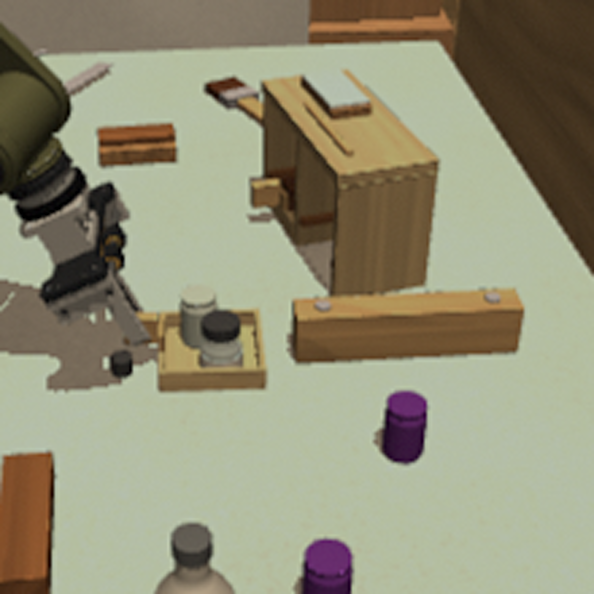

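The side picture shows the tray between the dog (120,362) and the fence end (295,330) with room on both sides. Jar and can are standing. Carrying on past the fence.

```bash
python3 -m jog '0 1.5 0 0 0 0 1;0 5.5 0 0 0 0.3 1;0 12 0 0 0 1 1;0 20 0 0 0 2 1;0 29 0 0 0 3 1;0 38 0 0 0 4.2 1;1 47 0 0 0 5.6 1;2 55 0 0 0 6.8 1;2 61 0 0 0 7.8 1;2.5 64 0 0 0 8.3 1'; python3 -m jog '0 1.5 0 0 0 0.2 1;0.5 5 0 0 0 0.8 1;1 9 0 0 0 1.6 1;1.5 14 0 0 0 2.6 1;2 19 0 0 0 3.6 1;2.5 24 0 0 0 4.5 1;3 28 0 0 0 5.2 1;3 30 0 0 0 5.7 1;3 30.5 0 0 0 5.8 1;3 30.5 0 0 0 5.8 1';python3 - <<'E'
from tgt import *
o=get_obs(); print(1000*np.array(tray_from_tool(o)[:4]),np.degrees(tray_from_tool(o)[2]),o["qpos"])
for n in ["wrist","side","scene"]:
    c=camera(n); W=cloud(c); np.savez(n+"6.npz",W=W,img=c["img"]); save(n+"6.png",c["img"] if n=="wrist" else (c["img"][90:310,180:400] if n=="side" else c["img"][100:300,150:350]),1.5 if n=="wrist" else 2.7)
E
```

```text
time_s: 9.45
ee_pos: [0.4729, 0.0152, 0.0308]
eef_rot: [-1.571, -0.437, 0.115]
force: [-1.4, -3.2, 0.9]
grip_width: 0.0137
time_s: 10.28
ee_pos: [0.4759, 0.0459, 0.0308]
eef_rot: [-1.571, -0.437, 0.217]
force: [1.6, -0.4, -1.4]
grip_width: 0.0137
[545.14  61.15 216.88  47.97] 12.426288283123517 [-0.04  0.22  2.19  0.34  0.33 -2.13]
```

View pics/wrist6.png

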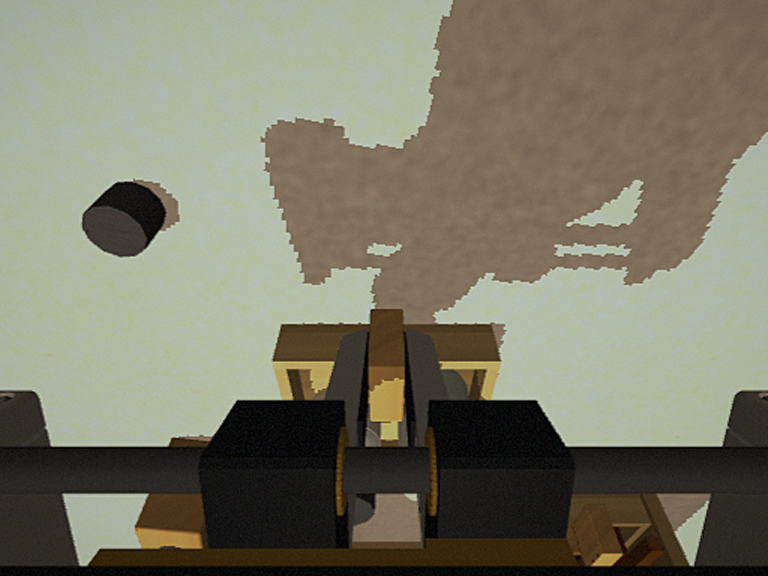

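View pics/side6.png

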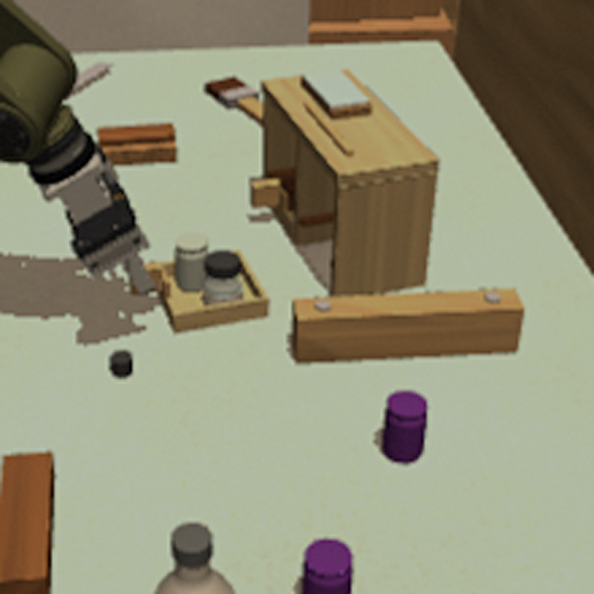

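View pics/scene6.png

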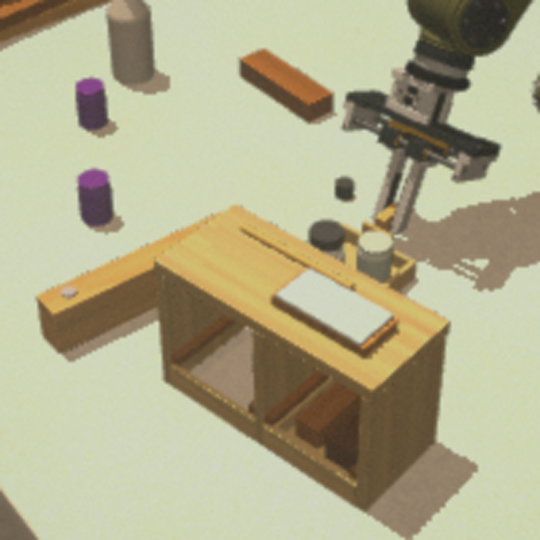

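```bash
python3 - <<'E'
from fit import *
for n in ["w1","w2","wrist6"]:
    W=np.load(n+".npz")["W"]; 
    m=(W[...,0]>.58)&(W[...,0]<.9)&(W[...,1]>.0)&(W[...,1]<.4)&(W[...,2]>.01)&(W[...,2]<.19)
    v,u=np.where(m); p=W[m]; print(n,len(p), u.min(),u.max(),v.min(),v.max())
    h,e=np.histogram(p[:,2],bins=np.arange(.01,.19,.01)); print(h)
# rack local plot of all clouds
rx,ry,rt=.710,.182,np.radians(12.5)
c,s=np.cos(rt),np.sin(rt)
im=np.full((600,700,3),255,np.uint8)
col={"w1":(255,0,0),"w2":(0,160,0),"wrist6":(0,0,255)}
for n in col:
    P=sel(np.load(n+".npz")["W"],.5,.9,-.1,.45,.012,.19)
    d=P[:,:2]-[rx,ry]; q=np.c_[c*d[:,0]+s*d[:,1],-s*d[:,0]+c*d[:,1]]
    for (a,b) in q:
        i,j=int((.1-a)*2000+100),int((.16-b)*2000+20)
        if 0<=i<600 and 0<=j<700: im[i,j]=col[n]
for a in (-.055,.055): cv2.line(im,(0,int((.1-a)*2000+100)),(699,int((.1-a)*2000+100)),(180,180,180),1)
for b in (-.135,-.006,.006,.135): 
    j=int((.16-b)*2000+20); cv2.line(im,(j,0),(j,599),(200,200,200),1)
save("plot.png",im)
E
```

```text
w1 795 410 511 217 280
[223 154 135 257  26   0   0   0   0   0   0   0   0   0   0   0   0]
w2 333 475 511 239 266
[124  63  96  47   3   0   0   0   0   0   0   0   0   0   0   0   0]
wrist6 2965 254 459 297 377
[455 658 702 737 413   0   0   0   0   0   0   0   0   0   0   0   0]
```

View pics/plot.png

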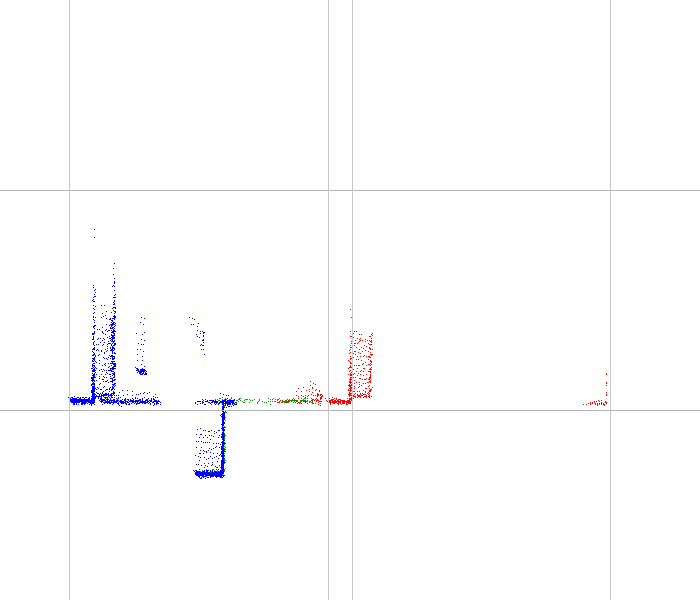

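```bash
python3 - <<'E'
from fit import *
A=np.vstack([sel(np.load(n+".npz")["W"],.55,.9,-.0,.45,.012,.19) for n in ["w1","w2","wrist6"]])
src=np.concatenate([[i]*len(sel(np.load(n+".npz")["W"],.55,.9,-.0,.45,.012,.19)) for i,n in enumerate(["w1","w2","wrist6"])])
def loc(p,t):
    c,s=np.cos(t[2]),np.sin(t[2]); d=p[:,:2]-t[:2]; return np.c_[c*d[:,0]+s*d[:,1],-s*d[:,0]+c*d[:,1]]
t0=np.array([.710+.0043*.976,.182+.0043*.216,np.radians(12.5)])
q=loc(A,t0)
# front faces of walls
ff=(abs(q[:,0]+.055)<.004)&((abs(q[:,1]-.129)<.006)|(abs(q[:,1])<.005)|(abs(q[:,1]+.129)<.005))
sf=[]
for y0 in (.123,-.006):   # wall side faces seen
    m=(q[:,0]>-.050)&(q[:,0]<.0)&(abs(q[:,1]-y0)<.002); sf.append((y0,m))
m=(q[:,0]>-.050)&(q[:,0]<.0)&(abs(q[:,1]-.006)<.002); 
print("counts",ff.sum(),[s[1].sum() for s in sf],m.sum(), [np.sum(ff&(src==i)) for i in range(3)])
def f(t):
    q=loc(A,t); return np.r_[(q[ff,0]+.055)*1e3,*[(q[m_,1]-y0)*1e3 for y0,m_ in sf]]
s=least_squares(f,t0,x_scale=[.01,.01,.1],loss="soft_l1"); T=s.x; print("rack",T,np.degrees(T[2]))
q=loc(A,T)
for k,b in enumerate([.129,0,-.129]):
    mm=ff&(abs(q[:,1]-b)<.008)
    for i in range(3):
        if (mm&(src==i)).sum()>3: print("front",b,i,(mm&(src==i)).sum(),np.median(q[mm&(src==i),0])*1e3)
for y0,m_ in sf: 
    a=np.polyfit(q[m_,0],q[m_,1],1); print("side",y0,np.median(q[m_,1])*1e3,"slope",a[0],np.ptp(q[m_,0]))
B=T[:2]+R.from_euler('z',T[2]).apply([0,-.064,0])[:2]; print("bay_b",B)
for n in ["side6","scene6"]:
    P=sel(np.load(n+".npz")["W"],.55,.9,.0,.45,.158,.172); r=cv2.minAreaRect(P[:,:2].astype(np.float32)); print(n,r)
# tray seen, wrist6
W=np.load("side6.npz")["W"]; z0=-.0018
print("tray side",tray_fit(sel(W,.49,.62,-.01,.13,.012+z0,.03+z0),[.545,.061,.217],z0))
W=np.load("scene6.npz")["W"]; z0=.0025
print("tray scene",tray_fit(sel(W,.49,.62,-.01,.13,.012+z0,.03+z0),[.545,.061,.217],z0))
W=np.load("wrist6.npz")["W"]; z0=0.
print("tray wrist",tray_fit(sel(W,.49,.62,-.01,.13,.012+z0,.03+z0),[.545,.061,.217],z0))
E
```

```text
counts 667 [np.int64(205), np.int64(118)] 0 [np.int64(204), np.int64(0), np.int64(463)]
rack [0.7141 0.183  0.2146] 12.29604134883122
front 0.129 2 463 -55.07225061393882
front 0 0 159 -54.93152567425113
front -0.129 0 45 -55.28478084513414
side 0.123 122.8968552249513 slope -0.007254100830465331 0.049227565610938155
side -0.006 -5.615831851300877 slope -0.021879995406972386 0.041084241456727996
bay_b [0.7277 0.1205]
side6 ((0.7125476002693176, 0.18009306490421295), (0.11933226883411407, 0.2737802267074585), 12.339361190795898)
scene6 ((0.7186368703842163, 0.18365022540092468), (0.12418761849403381, 0.27577996253967285), 12.158920288085938)
tray side (array([0.5426, 0.0592, 0.2295]), np.float64(348.3905768780264), 192, 0)
tray scene (array([0.5509, 0.0577, 0.1535]), np.float64(61.68525062806121), 62, 0)
tray wrist (array([0.5521, 0.0543, 0.0289]), np.float64(1209.5145297109414), 903, 0)
```

```bash
cat > rear.py <<'E'
from fit import *
from tgt import tray_from_tool
def rear(W,T):
    T=np.array(T[:3]); P=sel(W,T[0]-.15,T[0]+.1,T[1]-.12,T[1]+.12,.006,.0235)
    c,s=np.cos(T[2]),np.sin(T[2]); d=P[:,:2]-T[:2]; q=np.c_[c*d[:,0]+s*d[:,1],-s*d[:,0]+c*d[:,1]]
    m=(abs(q[:,0]+.055)<.004); q=q[m]
    for _ in range(3):
        a=np.polyfit(q[:,1],q[:,0],1); r=q[:,0]-np.polyval(a,q[:,1]); q=q[abs(r)<.0012]
    print("rear face n",len(q),"x at y=0",a[1]*1e3,"yaw err (tray minus assumed)",-a[0],"y range",np.percentile(q[:,1],[0,.5,99.5,100])*1e3)
E
python3 - <<'E'
from rear import *
rear(np.load("wrist6.npz")["W"],[.54514,.06115,.21688])
E
```

```text
rear face n 1466 x at y=0 -55.13336023577306 yaw err (tray minus assumed) -0.0009503735080769003 y range [-55.55 -55.09  54.18  54.75]
```

```bash
python3 - <<'E'
from tgt import *
print(delta((.5615-.0001,.0846+.0003,.213)))
E
python3 -m jog '1 1 0 0 0 0 1;3 4 0 0 0 0 1;6 8 0 0 0 -0.1 1;9 13 0 0 0 -0.1 1;12 17 0 0 0 -0.2 1;15 21.5 0 0 0 -0.2 1;16 23.5 0 0 0 -0.2 1;16.2 23.8 0 0 0 -0.2 1;16.2 23.8 0 0 0 -0.2 1'
python3 - <<'E'
from rear import *
import tgt
o=tgt.get_obs(); T=tray_from_tool(o); print(T)
c=camera("wrist"); W=cloud(c); rear(W,T); np.savez("wrist7.npz",W=W)
def loc(p,t):
    c,s=np.cos(t[2]),np.sin(t[2]); d=p[:,:2]-t[:2]; return np.c_[c*d[:,0]+s*d[:,1],-s*d[:,0]+c*d[:,1]]
P=sel(W,.6,.9,.0,.4,.012,.19); q=loc(P,[.7141,.183,.213]); print(len(q))
im=np.full((600,700,3),255,np.uint8)
for k,(a,b) in enumerate(q):
    i,j=int((.1-a)*2000+100),int((.16-b)*2000+20)
    if 0<=i<600 and 0<=j<700: im[i,j]=(0,0,255) if P[k,2]<.034 else (0,140,0)
for b in (-.135,-.122,-.006,.006,.123,.135): 
    j=int((.16-b)*2000+20); cv2.line(im,(j,0),(j,80),(200,0,0),1)
cv2.line(im,(0,410),(699,410),(180,180,180),1)
save("plot7.png",im); save("w7.png",c["img"],1.5)
E
```

```text
(array([16.2 , 24.12,  0.  ]), array([-0.01,  0.04, -0.21]))
time_s: 11.18
ee_pos: [0.4921, 0.0697, 0.0308]
eef_rot: [-1.571, -0.437, 0.213]
force: [1.5, -0.7, -2.2]
grip_width: 0.014
(np.float64(0.5614450745329661), np.float64(0.08470080900896679), np.float64(0.21335979159973514), np.float64(0.047989272209139885), array([  0.01, -25.05,  -0.  ]))
rear face n 1457 x at y=0 -55.151363238992744 yaw err (tray minus assumed) -0.0005546154242042647 y range [-55.47 -55.12  54.39  54.59]
3148
```

View pics/plot7.png

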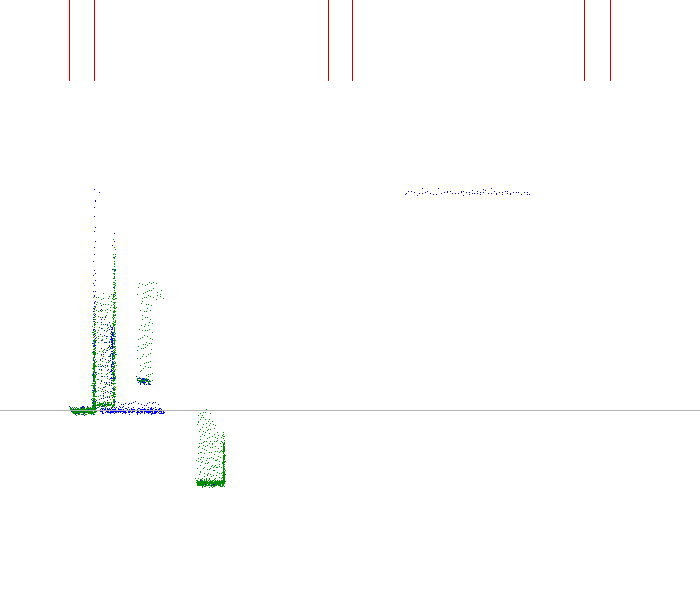

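View pics/w7.png

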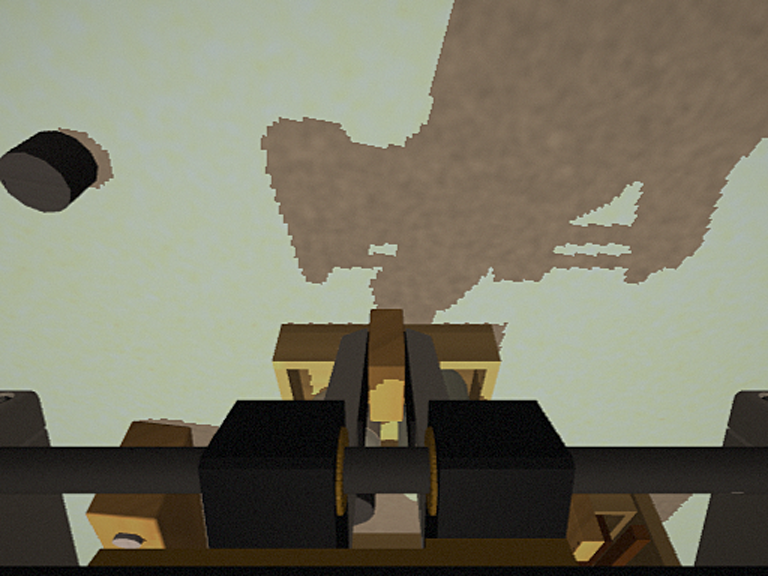

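The tray is on the bay axis: rack-frame y is -64 mm, yaw error is about 0.5 mrad, and the back stop shows at x≈54 mm. Inserting straight along (0.977, 0.211).

```bash
python3 -m jog '1.5 0.3 0 0 0 0 1;4.9 1.1 0 0 0 0 1;10.8 2.3 0 0 0 0 1;18.6 4 0 0 0 0 1;26.4 5.7 0 0 0 0 1;35.2 7.6 0 0 0 0 1;44 9.5 0 0 0 0 1;52.8 11.4 0 0 0 0 1;58.6 12.7 0 0 0 0 1;60.6 13.1 0 0 0 0 1'
python3 - <<'E'
from rear import *
import tgt
o=tgt.get_obs(); T=tray_from_tool(o); c,s=np.cos(.213),np.sin(.213); d=np.array(T[:2])-[.7141,.183]
print("rack-local",(c*d[0]+s*d[1])*1e3,(-s*d[0]+c*d[1])*1e3,T[2],T[3],o["force"],o["moment"],o["qpos"])
c=camera("wrist"); W=cloud(c); rear(W,T)
c=camera("side"); save("s8.png",c["img"][90:310,180:400],2.7)
E
```

```text
time_s: 12.07
ee_pos: [0.5529, 0.0827, 0.0308]
eef_rot: [-1.571, -0.437, 0.213]
force: [-7.9, -1.8, 7.4]
grip_width: 0.014
rack-local -107.75253792793224 -63.91084117573354 0.21339335037049192 0.0480016241370719 [-7.87 -1.84  7.39] [-0.09  0.66 -0.03] [ 0.05  0.36  1.98  0.19  0.37 -1.9 ]
rear face n 1466 x at y=0 -55.183187199508886 yaw err (tray minus assumed) -6.0432807226085936e-05 y range [-55.52 -55.05  54.44  54.61]
```

View pics/s8.png

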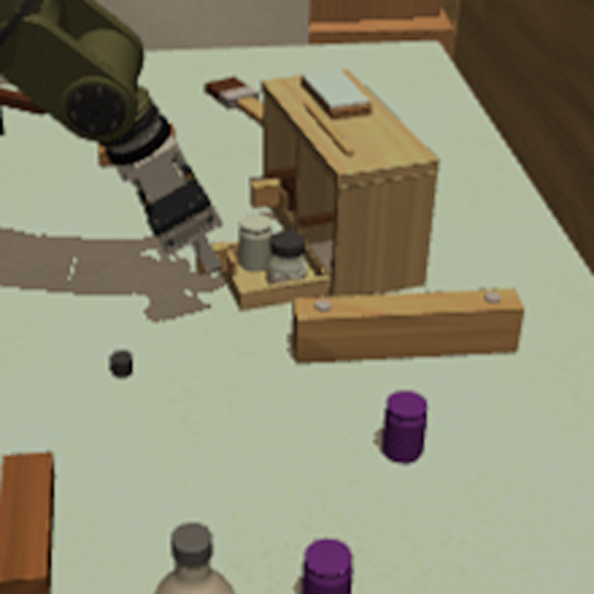

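```bash
python3 -m jog '1.5 0.3 0 0 0 0 1;4.9 1.1 0 0 0 0 1;9.8 2.1 0 0 0 0 1;16.6 3.6 0 0 0 0 1;23.5 5.1 0 0 0 0 1;31.3 6.8 0 0 0 0 1;39 8.4 0 0 0 0 1;46 9.9 0 0 0 0 1;50.8 11 0 0 0 0 1;52.8 11.4 0 0 0 0 1'
python3 - <<'E'
from rear import *
import tgt
o=tgt.get_obs(); T=tray_from_tool(o); c,s=np.cos(.213),np.sin(.213); d=np.array(T[:2])-[.7141,.183]
print("rack-local",(c*d[0]+s*d[1])*1e3,(-s*d[0]+c*d[1])*1e3,T[2],T[3],o["force"],o["moment"],o["qpos"])
c=camera("wrist"); W=cloud(c); rear(W,T); save("w9.png",c["img"],1.5)
c=camera("side"); save("s9.png",c["img"][90:310,180:400],2.7)
E
```

```text
time_s: 13.0
ee_pos: [0.6057, 0.0941, 0.0308]
eef_rot: [-1.571, -0.437, 0.213]
force: [-6.8, -2.8, 7.2]
grip_width: 0.0142
rack-local -53.792024572002106 -63.932968159313084 0.21335096339275708 0.048040411803718805 [-6.8  -2.84  7.2 ] [-0.14  0.69 -0.04] [ 0.07  0.46  1.83  0.15  0.42 -1.84]
rear face n 1489 x at y=0 -55.19509891911674 yaw err (tray minus assumed) 9.388586817577389e-06 y range [-55.45 -54.99  54.43  54.88]
```

View pics/s9.png

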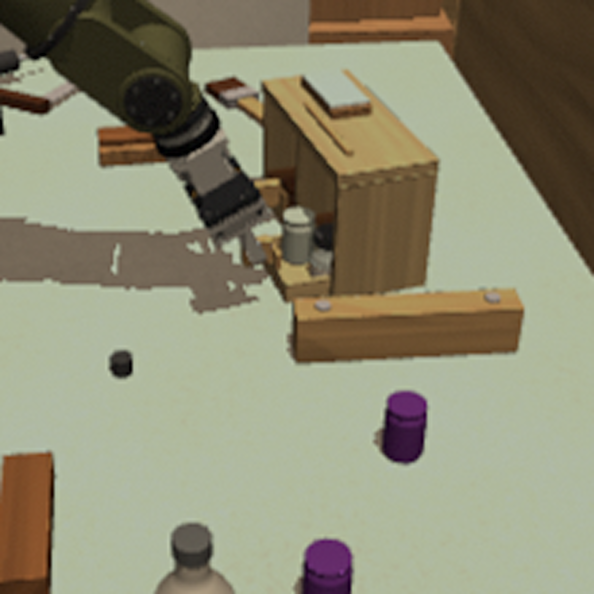

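View pics/w9.png

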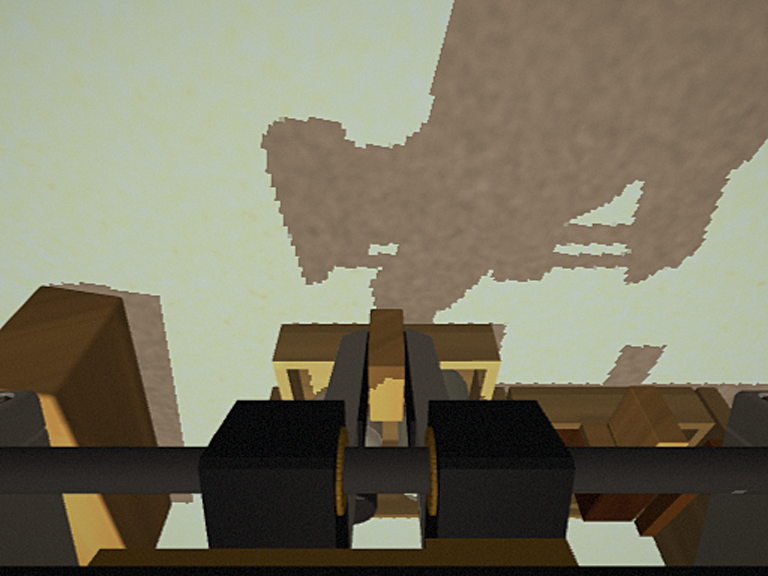

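Half in, no side load, jar and can upright. Continuing, slower towards the end.

```bash
python3 -m jog '1.5 0.3 0 0 0 0 1;4.4 1 0 0 0 0 1;8.8 1.9 0 0 0 0 1;14.6 3.2 0 0 0 0 1;20.5 4.4 0 0 0 0 1;26.4 5.7 0 0 0 0 1;32.2 7 0 0 0 0 1;38 8.2 0 0 0 0 1;42 9.1 0 0 0 0 1;44 9.5 0 0 0 0 1'
python3 - <<'E'
from rear import *
import tgt
o=tgt.get_obs(); T=tray_from_tool(o); c,s=np.cos(.213),np.sin(.213); d=np.array(T[:2])-[.7141,.183]
print("rack-local",(c*d[0]+s*d[1])*1e3,(-s*d[0]+c*d[1])*1e3,T[2],T[3],o["force"],o["moment"])
c=camera("wrist"); W=cloud(c); rear(W,T); save("w10.png",c["img"],1.5)
E
```

```text
time_s: 13.93
ee_pos: [0.6497, 0.1036, 0.0308]
eef_rot: [-1.571, -0.438, 0.213]
force: [-7.6, -1.6, 6.5]
grip_width: 0.0138
rack-local -8.748736350778273 -63.97349391073549 0.2132802197209565 0.048024817242407966 [-7.55 -1.6   6.47] [-0.08  0.74  0.04]
rear face n 1490 x at y=0 -55.19706308967678 yaw err (tray minus assumed) 1.2010030294122595e-05 y range [-55.35 -55.08  54.4   54.88]
```

View pics/w10.png

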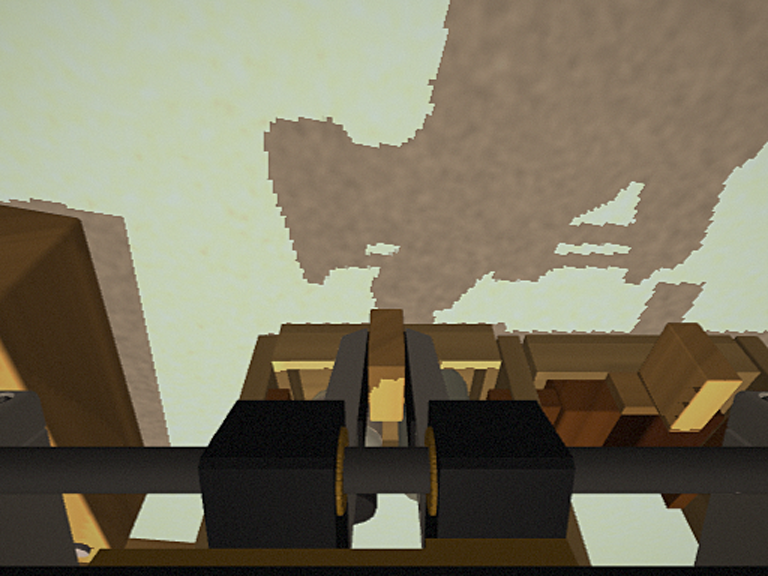

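```bash
python3 -m jog '0.6 0.1 0 0 0 0 1;1.6 0.3 0 0 0 0 1;2.7 0.6 0 0 0 0 1;3.8 0.8 0 0 0 0 1;4.9 1.1 0 0 0 0 1;5.9 1.3 0 0 0 0 1;6.8 1.5 0 0 0 0 1;7.4 1.6 0 0 0 0 1;7.6 1.6 0 0 0 0 1;7.6 1.6 0 0 0 0 1'
python3 - <<'E'
from rear import *
import tgt
o=tgt.get_obs(); T=tray_from_tool(o); c,s=np.cos(.213),np.sin(.213); d=np.array(T[:2])-[.7141,.183]
print("rack-local",(c*d[0]+s*d[1])*1e3,(-s*d[0]+c*d[1])*1e3,T[2],T[3],o["force"],o["moment"])
E
python3 -m jog '0.5 0.1 0 0 0 0 1;0.8 0.2 0 0 0 0 1;1.2 0.3 0 0 0 0 1;1.6 0.35 0 0 0 0 1;1.6 0.35 0 0 0 0 1'
python3 - <<'E'
from rear import *
import tgt
o=tgt.get_obs(); T=tray_from_tool(o); c,s=np.cos(.213),np.sin(.213); d=np.array(T[:2])-[.7141,.183]
print("rack-local",(c*d[0]+s*d[1])*1e3,(-s*d[0]+c*d[1])*1e3,T[2],T[3],o["force"],o["moment"])
c=camera("wrist"); W=cloud(c); rear(W,T)
E
```

```text
time_s: 14.82
ee_pos: [0.6571, 0.1052, 0.0309]
eef_rot: [-1.571, -0.438, 0.213]
force: [-5.5, -0.2, 4.8]
grip_width: 0.0139
rack-local -1.1807545336345178 -64.00982493846091 0.2133415274404312 0.048063104801040604 [-5.54 -0.25  4.76] [0.01 0.62 0.04]
time_s: 15.23
ee_pos: [0.6573, 0.1053, 0.0308]
eef_rot: [-1.57, -0.435, 0.213]
force: [-19.8, -3.7, 15.1]
grip_width: 0.0139
rack-local -0.9248978441283844 -63.92124516562955 0.21350207587243897 0.04802248176173205 [-19.78  -3.71  15.14] [-0.38  2.    0.02]
rear face n 3354 x at y=0 -55.15175627152969 yaw err (tray minus assumed) -0.0035888569562983297 y range [-69.15 -68.1  132.86 134.66]
```

Force jumped to about 20 N against the stop, so the tray is home. I'll relax the push, then open and withdraw along the tool axis.

```bash
python3 -m jog '0 0 0 0 0 0 1;-0.3 -0.1 0 0 0 0 1;-0.3 -0.1 0 0 0 0 0.9;-0.3 -0.1 0 0 0 0 0.8;-0.3 -0.1 0 0 0 0 0.7;-0.3 -0.1 0 0 0 0 0.65;-0.3 -0.1 0 0 0 0 0.65;-0.3 -0.1 0 0 0 0 0.65'
python3 - <<'E'
from rear import *
import tgt
o=tgt.get_obs(); T=tray_from_tool(o); print(T,o["force"],o["grip_width"])
c=camera("wrist"); W=cloud(c); save("w11.png",c["img"],1.5)
E
```

```text
time_s: 15.95
ee_pos: [0.657, 0.1052, 0.0307]
eef_rot: [-1.57, -0.435, 0.213]
force: [-0.1, 0.1, 0.8]
grip_width: 0.0324
(np.float64(0.7264157898760414), np.float64(0.12023667456493563), np.float64(0.21354087034434407), np.float64(0.04792703316646808), array([  0.03, -24.92,  -0.01])) [-0.08  0.12  0.84] 0.032441729544888324
```

View pics/w11.png

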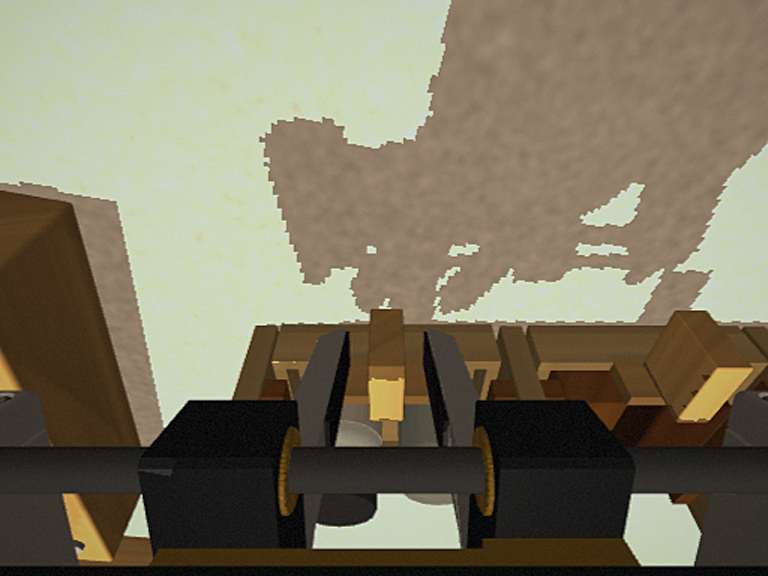

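The fingers are clear on both sides of the tab (386,360). The wrist view shows the rear wall flush with the rack mouth, level with the resident. Withdrawing.

```bash
python3 -m jog '-2 -0.5 5 0 0 0 0.65;-7 -1.5 15 0 0 0 0.65;-14 -3 30 0 0 0 0.65;-23 -5 46 0 0 0 0.65;-34 -7 60 0 0 0 0.65;-54 -11 75 0 0 0 0.65;-80 -17 90 0 0 0 0.65;-108 -23 105 0 0 0 0.65;-130 -28 115 0 0 0 0.65;-138 -30 118 0 0 0 0.65'
python3 - <<'E'
from rear import *
c=camera("wrist"); W=cloud(c); save("w12.png",c["img"],1.5); np.savez("w12.npz",W=W)
c2=camera("side"); save("s12.png",c2["img"][90:310,180:400],2.7)
c3=camera("scene"); save("sc12.png",c3["img"][100:300,150:350],2.7)
rear(W,[.7277,.1205,.213]); 
b=(.7277+.064*-.2114*2,.1205+.064*.9774*2); rear(W,[*b,.213])
P=sel(W,.6,.72,.06,.15,.052,.062); r=cv2.minAreaRect(P[:,:2].astype(np.float32)); print("tab",r)
def loc(p,t):
    c,s=np.cos(t[2]),np.sin(t[2]); d=p[:,:2]-t[:2]; return np.c_[c*d[:,0]+s*d[:,1],-s*d[:,0]+c*d[:,1]]
q=loc(P,[.7141,.183,.213]); print(np.percentile(q,[1,50,99],axis=0)*1e3)
E
```

```text
time_s: 16.83
ee_pos: [0.5174, 0.0749, 0.1505]
eef_rot: [-1.571, -0.437, 0.213]
force: [-0.0, 0.3, 0.0]
grip_width: 0.033
rear face n 710 x at y=0 -56.272968182734246 yaw err (tray minus assumed) -0.007375064165171136 y range [-68.3  -34.6  128.75 130.92]
rear face n 752 x at y=0 -55.43189674679443 yaw err (tray minus assumed) -0.006660987164224635 y range [-109.99 -109.71   69.98   70.72]
tab ((0.6776525974273682, 0.12191899865865707), (0.05591709166765213, 0.08476080000400543), 89.85848999023438)
[[-93.06 -84.7 ]
 [-63.4  -60.02]
 [-12.38 -28.97]]
```

View pics/w12.png

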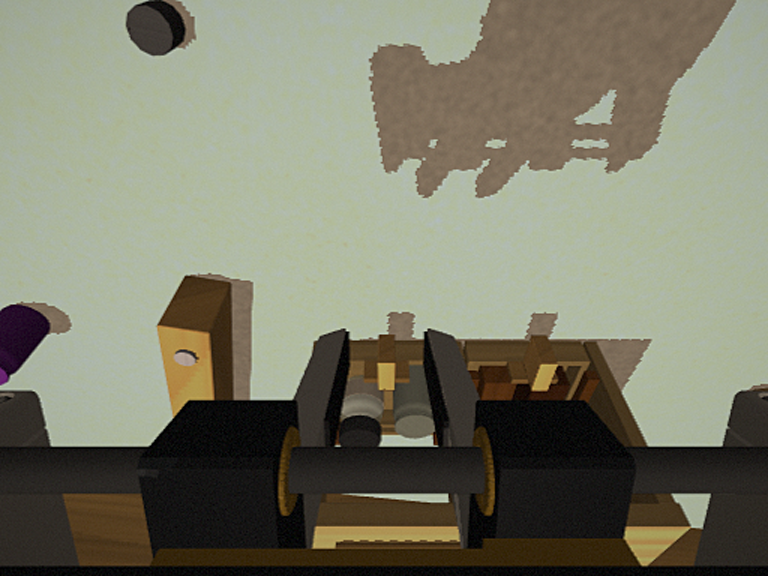

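View pics/sc12.png

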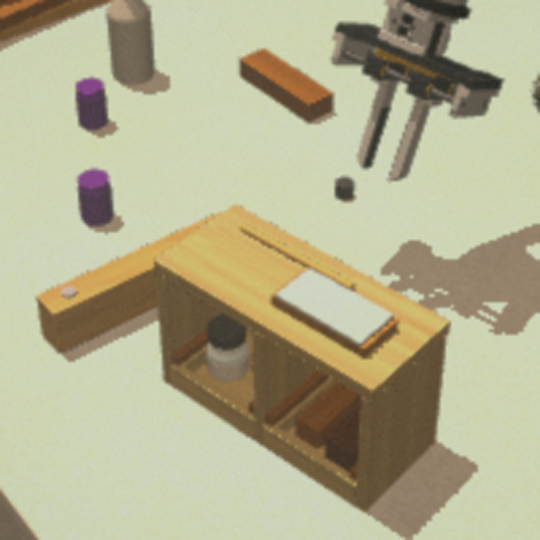

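View pics/s12.png

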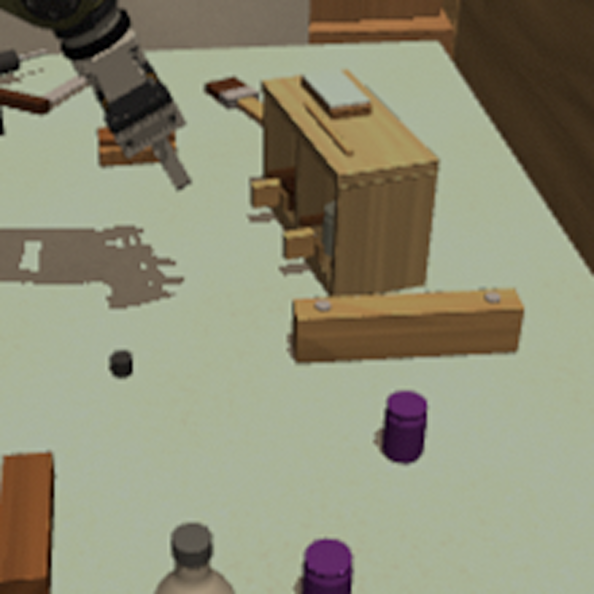

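```bash
python3 - <<'E'
from fit import *
def loc(p,t):
    c,s=np.cos(t[2]),np.sin(t[2]); d=p[:,:2]-t[:2]; return np.c_[c*d[:,0]+s*d[:,1],-s*d[:,0]+c*d[:,1]]
for n in ["w12"]:
    W=np.load(n+".npz")["W"]
    P=sel(W,.55,.9,.0,.4,.054,.0605); q=loc(P,[.7141,.183,.213])
    for b in (-.064,.064):
        m=(abs(q[:,1]-b)<.02)&(q[:,0]<-.055)&(q[:,0]>-.1); print(b,m.sum(),np.percentile(q[m],[0,2,50,98],axis=0).tolist())
E
python3 -m jog '-10 0 5 0 0 0 0.65;-10 0 5 0 0 0 0.65;-10 0 5 0 0 0 0.65;-10 0 5 0 0 0 0.65;-10 0 5 0 0 0 0.65'
python3 - <<'E'
from h import *
c=camera("side"); W=cloud(c); W0=np.load("side.npz")["W"]
for t in ["glue","offcut","sander"]:
    for m in masks_of(t,"side")[:1]: print(t,np.nanmedian(W[m["mask"]],0))
E
```

```text
-0.064 250 [[-0.09353934597511834, -0.07131169014246633], [-0.09285278376286185, -0.07115944332787842], [-0.07735766280037269, -0.06434879471817767], [-0.057013809222299636, -0.05750294083606463]]
0.064 262 [[-0.09261061289181173, 0.05731004765002018], [-0.0920199381473277, 0.057559687967376226], [-0.07703435236817369, 0.06357394033870628], [-0.05723459867908235, 0.07101263174452081]]
time_s: 17.4
ee_pos: [0.51, 0.0752, 0.1537]
eef_rot: [-1.57, -0.436, 0.213]
force: [0.6, -0.2, -0.2]
grip_width: 0.0329
glue [ 0.50292038 -0.48390642  0.0916731 ]
offcut [ 0.36459397 -0.31787338  0.02792456]
sander [0.45428664 0.40717457 0.0172887 ]
```

```bash
python3 -c "from station import hand_in; print(hand_in())"
```

```text
the job is handed in; nothing more can be done
None
```

I slid the tray by its tab round the fence end and between the fence and the dog. I then pushed it into the empty right bay (-y) until it met the back stop, and released it. The job is handed in, about 17.4 s on the robot's clock. The system gives no verdict, so the checks below are my own.

- **Home position:** the push force rose from about 5 N to 20 N at the stop. After release, the tab measured about 1 mm short of the other tray's tab and 0.3 mm off the bay's middle. I judge the yaw within 0.01 rad: it read under 0.001 rad just before the stop. The rear-face fits at and after the stop read up to 0.007 rad, but they also caught the rack's front walls, so they are less reliable.
- **Load:** the last wrist picture shows the jar and the can still standing in the tray.
- **Other things:** the other tray's tab still measured at its home place. Glue and offcut were within about 1 mm of where they started, except that the glue's measured height differed by 3 mm.
- **Not fully confirmed:** the sander's last reading was off by about 8 mm in x and y, probably because the arm partly hid it. It was never near the path and I did not check it again.
- **Contact:** I saw no sign of touching the fence, the dog or the rack. After withdrawal the wrist force read under 1 N, with the gripper well clear.

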